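# Lock a microscope scanning stage for transport

### The arm

A 7-joint arm with a two-finger parallel gripper is mounted at the origin on the work surface. World frame = base frame: x ahead of the robot, y to its left, z up, the work surface at z = 0. Lengths are in m, angles in rad, forces in N, time in s.
With the tool pointing down it reaches from about 0.425 to 0.875 m from the base axis. Payload 4.7 kg.
Tool frame: the origin (TCP) lies on the centre line of the jaws, within the pads' length; the fingertips stand 19 mm ahead of it and the grasp point (between the pads) is the TCP; x points along the fingers, z is the direction in which the jaws open and shut, and the axes are right-handed (so a half turn about x gives the same grasp; the last joint's range is limited). The gripper opens to 87 mm and grips with 3 to 60 N. Pads are 19 mm wide; open, the fingers measure 117 mm over their backs; the gripper's body (75 mm by 190 mm) begins 51 mm behind the grasp point.
Start: joints at [1.327, 0.321, -0.07, 1.45, 0.023, 1.371, -0.057], TCP at [0.166, -0.629, 0.242] pointing down, gripper open.
Joint ranges: [-2.86, 2.86], [-0.3, 2.09], [-1.38, 1.24], [0.06, 2.45], [-1.56, 4.7], [0.09, 2.05], [-2.69, 2.69]. Speed limits (rad/s): [2.57, 2.57, 3.14, 3.14, 3.14, 3.14, 3.14].

### API

Orientations are given as a rotation vector (axis times angle).
In Python, from bench import get_state, get_image, camera_info, close_job gives the robot as it stands.
- The arm moves only by the tool jog_arm, never from a script. Its argument "targets" is a list of rows, each a list of 7 numbers: the turn, a rotation vector about the tool's x, y, z in degrees, then the shift along the tool's x, y, z in cm, then the finger opening in cm, from 0 to 8.7. In form: [[wx, wy, wz, tx, ty, tz, jaw], ...]. A call has 1 to 10 rows; each row shifts and turns the commanded pose from where the row before left it, along the tool's axes as they then stand; what a row does not reach is not made up. A row lasts 1/8 s, in which the tool goes at most 62.5 mm and 10.7 degrees, less where a joint would pass 70% of its speed; a pose out of reach is approached as far as the arm can. A call is refused whole if a number of a shift passes 6.25 or a number of a turn 10.7, either way. A call with a gripper value outside its range is refused whole. The fingers move at their own pace and stop on an object; "squeeze" is the grip in N (left out, the last holds). Time passes only in rows, so rows that do not move let the fingers close. It gives the time, the measured TCP pose, the force and the opening at its end, in the units of the state.
- get_state(): the state, without advancing time (a new reading comes with each control period).
- get_image(name): name is "side" or "top"; returns (picture, depth): 480x640x3 uint8, red, green, blue; 480x640 float32, m along the optical axis (not along the pixel's ray), 0 where there is no reading.
- camera_info(name): a dict with "intrinsics" (3x3 intrinsics, pixels), "world_from_camera" (4x4, takes a point from camera to world coordinates). Camera axes: x right, y up, looking along -z (the intrinsics and any distortion apply to the point x, -y, -z); pixel columns grow to the right and rows downward; lengths in m; the calibration is good to about 2 mm. A picture is of the moment at which its call begins. camera_info takes no time and is no camera call.
- close_job(): hands the job in, once; it reports no verdict.
The state is a dict: "time": time; "joint_positions": joint angles; "qd": joint speeds; "joint_torque": joint torques, N m; "position": TCP position; "tool_rot": TCP orientation; "ft_force": force on the tool from outside, world axes, zero at the start; "torque": the same for the moment, N m; "grip_width": opening from 0.0 (shut) to 1.0 (fully open).
Only numpy, scipy, OpenCV 4.12 (cv2) and the standard library are available. Lean on these libraries where they do the work, as an engineer would, in place of code of your own. Each camera call takes 0.05 s, during which the arm holds its last target.

### The job

Get the scanning stage ready to be carried away. First lift the chambered slide off it, keep it level and set it down gently, flat in the steel tray beside the slide already there; then slide the stage by its hand grip until the hole in its aluminium lug lies over the hole in the dark lock bracket underneath. Take the long transport pin from the accessory block, push it fully home through both holes, and swing the keeper round until it is fully shut over the pin's collar, leaving everything else where it is.

Things in the scene. Friction and masses are not known exactly. Their poses are not given: they have to be found in the camera images.
- sample: Chambered microscope slide, 76 x 26 mm, 17 mm high, 25 to 45 g: glass slide, clear chamber 24 mm wide, off-white lid 63 x 26 mm (12.5 to 17 mm above the underside). Starts lying loose about the middle of the stage's moving top plate, its length roughly along the stage's x. Origin: centre of the underside; x along its length, z up.
- old_sample: A second slide of the same kind, already lying crosswise in the tray, 70 mm from the tray's centre towards the tray's +x end. Not to be moved.
- tray: Stainless steel tray, 240 (x) x 140 (y) mm outside, walls 4 mm thick, 22 mm high, fixed. It stands on the left or the right of the stage; the accessory block on the other side. Origin: centre of the underside; z up.
- tray_in (a point): Centre of the tray's inner floor (4 mm above the bench), axes as the tray's. The inner floor is 232 x 132 mm.
- stage: Black two-axis microscope scanning stage, fixed, on four feet: base 210 (x) x 260 (y) mm, motor on its -y side, dark steel lock bracket 80 x 75 x 30 mm on its +y side. Its top plate, 160 x 185 mm, upper face 75 mm above the bench, slides level along the stage's x and y (about 3 N of friction each, stays where left). Origin: centre of the base at bench level; z up.
- bracket_hole (a point): Centre of the 14 mm hole in the dark lock bracket, at the bracket's top face, 60 mm above the bench, 165 mm from the stage's origin along its +y. The hole goes down right through the 30 mm bracket, into free air. Axes as the stage's. At the start the lug does not cover it.
- lug_hole (a point): Centre of the 14 mm hole in the aluminium lug (50 mm wide, 12 mm thick) on the top plate's +y side, at the lug's upper face, 75 mm above the bench. The lug slides 3 mm above the bracket. At the start this hole lies 36 to 56 mm towards the stage's -x, and up to 20 mm either way in y, from the bracket's hole; the plate can travel to bring it exactly over it.
- stage_grip (a point): The hand grip of the top plate: an upright knurled steel grip, 18 mm in diameter, its top 35 mm above the plate, at the plate's -y side. This point is on its axis, 20 mm above the plate. Whatever it moves by, the lug hole moves by too.
- lock_pin: Long steel transport pin, 109 mm, 105 to 195 g, upright. From the tip: shank 12 mm in diameter, 58 mm long (6 mm taper at the end); collar 26 mm in diameter, 5 mm thick; neck 12 x 12 mm; round grip 24 mm in diameter, 34 mm tall. Hangs by its collar in one of the block's holes. Origin: tip; z up along the pin. Fully home, its collar rests on the lug: tip 43 mm below the bracket's top.
- short_pin: A short levelling pin, not for this job: 30 mm shank, same collar, then a wide mushroom knob 36 mm in diameter, 14 mm tall. Stands in another hole of the block. Origin: centre of the tip.
- driver: A slim driver with a black handle 28 mm in diameter and 82 mm tall above the block, standing in the third hole. Not for this job. Origin: centre of the tip.
- block: Grey accessory block, 170 (x) x 60 (y) x 65 mm high, fixed, with three 16 mm through holes in a row along its x, 55 mm apart. Origin: centre of the underside.
- keeper (a joint): Angle of the keeper, a flat steel latch 6 mm thick, turning on an upright pivot on the lug: 0 fully shut (stop), 1.1 to 1.7 rad at the start; light friction, stays where left. To shut, turn clockwise seen from above. One arm's side notch closes round the pin's neck, 7 to 13 mm above the lug, 2 mm over the collar (a pin not home blocks it); the other arm, the tail, has a post.
- keeper_pivot (a point): The keeper's pivot axis on the lug, 50 mm from the lug hole, towards the top plate's middle; this point is 13 mm above the lug's face.
- keeper_post (a point): The black upright post on the keeper's tail, 14 mm in diameter, 30 mm tall, 48 mm from the pivot. This point is on its axis, half way up, 28 mm above the lug's face. With the keeper shut, lug hole, pivot and post lie in one straight line, pivot in the middle.
- oil_bottle: Small amber bottle, 75 mm high, a bystander.
- objective: Microscope objective standing on the bench, 62 mm high, a bystander.

How it is judged:
On the way, in this order (a step that is already met when the one before it is completed fails the run):
1. the chambered slide lies flat in the tray, let go (x of sample in the frame of tray_in between -0.105 and 0.105 m and y of sample in the frame of tray_in between -0.055 and 0.055 m and z of sample in the frame of tray_in below 0.005 m and angle between sample's own z axis and vertical below 0.1 rad and contact force between sample and the fingers below 0.05 N and linear speed of sample below 0.03 m/s), for 0.2 s.
2. the lug's hole lies over the bracket's hole, within 4 mm (horizontal distance between lug_hole and bracket_hole below 0.004 m), for 0.2 s.
3. the transport pin is fully home through lug and bracket (horizontal distance between lock_pin and bracket_hole below 0.004 m and z of lock_pin in the frame of bracket_hole below -0.04 m and angle between lock_pin's own z axis and vertical below 0.12 rad), for 0.2 s.
4. the keeper is fully shut over the pin's collar (all of step 3 and value of joint keeper below 0.12 rad), for 0.2 s.
At the end, for the whole second after the job is handed in: The slide lies flat (0.1 rad) on the tray floor; lug hole within 4 mm of bracket hole; the pin upright (0.12 rad) through both, tip within 4 mm of the hole axis, collar within 3 mm of the lug; keeper within 0.12 rad of shut; all at rest (all of step 4 and x of sample in the frame of tray_in between -0.105 and 0.105 m and y of sample in the frame of tray_in between -0.055 and 0.055 m and z of sample in the frame of tray_in below 0.005 m and angle between sample's own z axis and vertical below 0.1 rad and horizontal distance between lug_hole and bracket_hole below 0.004 m and linear speed of each of sample, lock_pin below 0.02 m/s); the robot touches nothing.
It fails at once if another thing moved by more than 20 mm (distance of any of old_sample, short_pin, driver, oil_bottle, objective from where it was at the start of the episode above 0.02 m).
It fails at once if the chambered slide tipped by more than 0.6 rad (angle between sample's own z axis and vertical above 0.6 rad).
It fails at once if the chambered slide dropped into the tray (in the air over it, held by nothing, more than 15 mm up) (horizontal distance between sample and tray below 0.13 m and z of sample in the frame of tray_in above 0.015 m and contact force between sample and anything else below 0.01 N).
It also fails if it takes over 72 s, if anything falls off the work surface, if the arm or the gripper's body presses on something with over 40 N, if the wrist force passes 120 N, or if a joint passes its speed limit or range.

## Working session

There is one attempt and no reset: what is moved stays moved. The work goes in short steps, Python scripts to look and compute and a tool call to move; the robot and the scene stay as the last step left them, time stands still between calls to the robot, and variables do not carry over. Pictures are saved under pics/ and viewed, and the job is handed in when it is done.

Besides the shell and the picture viewer there is one more tool, called by a JSON object that holds its "method" and its "body", one argument or row to a line. jog_arm: Moves the arm, as the interface text tells. Its arguments: {"type":"object","properties":{"targets":{"type":"array"},"squeeze":{"type":"number"}},"required":["targets"]}

```bash
ls -la; mkdir -p pics; python3 - <<'E'
from bench import *
import cv2,numpy as np
print(get_state())
for n in("side","top"):
    c=camera_info(n);print(n,np.array(c["intrinsics"]),np.round(c["world_from_camera"],4),[k for k in c])
    p,d=get_image(n);cv2.imwrite(f"pics/{n}0.png",p[...,::-1]);np.savez(f"{n}0.npz",p=p,d=d);print((d>0).mean(),d.max())
E
```

```text
total 12
drwxr-xr-x  3 agent agent 4096 Dec  6 07:21 .
drwxr-xr-x 23 root  root  4096 Dec  6 07:21 ..
drwxr-xr-x  2 agent agent 4096 Dec  6 07:21 pics
{'time': 0.0, 'joint_positions': array([ 1.32713327,  0.32183234, -0.07007239,  1.45167067,  0.02261658,
        1.37077868, -0.05689667]), 'qd': array([ 0.00086969, -0.0003688 , -0.00130261, -0.00152749,  0.00165344,
        0.00111712, -0.00028157]), 'joint_torque': array([ 1.78640512e-04, -4.91282487e+01, -4.03545108e-01, -3.12526417e+01,
       -6.38935785e-02,  4.36822081e-02,  1.68460974e-04]), 'position': array([ 0.16550771, -0.62804841,  0.24045748]), 'tool_rot': array([ 1.01835024,  1.32180346, -1.01657321]), 'ft_force': array([ 1.15109411, -1.07256626, -0.01239977]), 'torque': array([-0.06679396,  0.0582656 , -0.0460412 ]), 'grip_width': 0.9996095563297666}
side [[448.6028571    0.         314.79963517]
 [  0.         448.6028571  236.49219634]
 [  0.           0.           1.        ]] [[-0.9038  0.2732 -0.3295  0.2501]
 [-0.4277 -0.5469  0.7197  0.6219]
 [ 0.0164  0.7914  0.6111  0.632 ]
 [ 0.      0.      0.      1.    ]] ['intrinsics', 'world_from_camera']
0.996005859375 2.91043
top [[616.21225848   0.         314.68067297]
 [  0.         616.21225848 243.11588816]
 [  0.           0.           1.        ]] [[-0.0085  0.989  -0.1478  0.35  ]
 [-0.9999 -0.0097 -0.0072 -0.0098]
 [-0.0086  0.1477  0.989   1.3052]
 [ 0.      0.      0.      1.    ]] ['intrinsics', 'world_from_camera']
0.99611328125 2.1530182
```

View pics/top0.png

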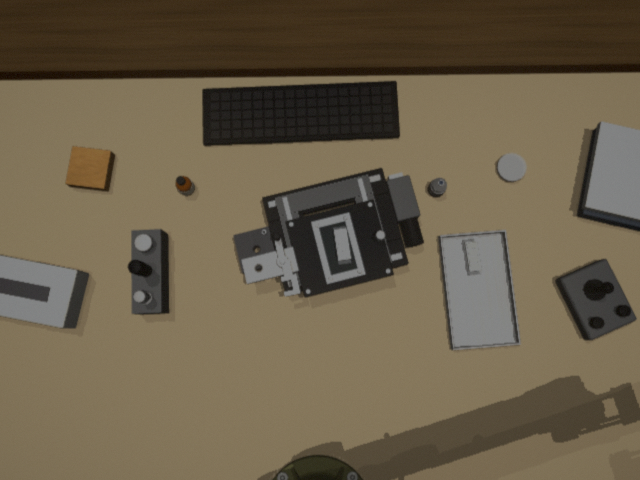

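View pics/side0.png

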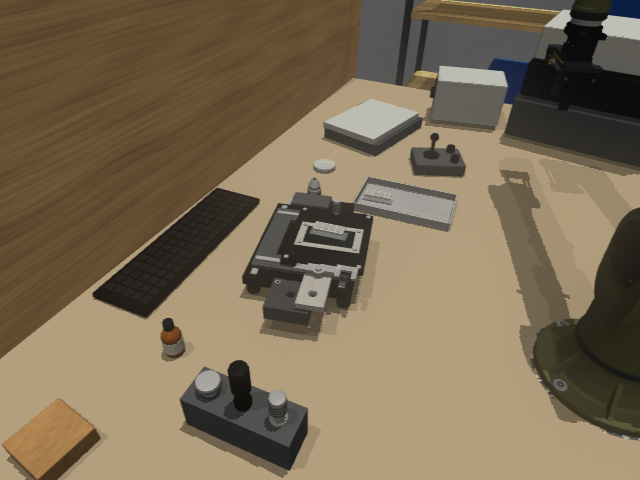

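```bash
cat > h.py <<'E'
import numpy as np,cv2
from bench import *
def load(n,k):
    z=np.load(f"{n}{k}.npz");return z["p"],z["d"]
def snap(n,k):
    p,d=get_image(n);np.savez(f"{n}{k}.npz",p=p,d=d);return p,d
def crop(p,x0,y0,w,h,f,name,gain=1.0):
    c=np.clip(p[y0:y0+h,x0:x0+w,::-1].astype(float)*gain,0,255).astype(np.uint8)
    cv2.imwrite(f"pics/{name}.png",cv2.resize(c,None,fx=f,fy=f,interpolation=cv2.INTER_CUBIC))
def ray(n,u,v):
    c=camera_info(n);K=np.array(c["intrinsics"]);T=np.array(c["world_from_camera"])
    r=np.array([(u-K[0,2])/K[0,0],-(v-K[1,2])/K[1,1],-1.]);return T[:3,3],T[:3,:3]@r
def pl(n,u,v,z):
    o,r=ray(n,u,v);return o+r*(z-o[2])/r[2]
def proj(n,P):
    c=camera_info(n);K=np.array(c["intrinsics"]);T=np.array(c["world_from_camera"])
    q=T[:3,:3].T@(np.array(P)-T[:3,3]);return np.array([K[0,2]+K[0,0]*q[0]/-q[2],K[1,2]-K[1,1]*q[1]/-q[2]])
def tri(u1,v1,u2,v2):
    o1,r1=ray("top",u1,v1);o2,r2=ray("side",u2,v2)
    A=np.stack([r1,-r2],1);s=np.linalg.lstsq(A,o2-o1,rcond=None)[0]
    a=o1+s[0]*r1;b=o2+s[1]*r2;return (a+b)/2,np.linalg.norm(a-b)
def cloud(n,d):
    c=camera_info(n);K=np.array(c["intrinsics"]);T=np.array(c["world_from_camera"])
    v,u=np.mgrid[:480,:640];X=np.stack([(u-K[0,2])/K[0,0]*d,-(v-K[1,2])/K[1,1]*d,-d],-1)
    return X@T[:3,:3].T+T[:3,3]
E
python3 - <<'E'
from h import *
p,d=load("top",0)
crop(p,225,160,200,150,4,"t_stage",1.5);crop(p,430,220,100,75,8,"t_tr",1.3);crop(p,120,220,80,110,5,"t_blk",1.5)
p,d=load("side",0)
crop(p,240,180,150,150,4,"s_stage",1.5);crop(p,170,350,160,120,5,"s_blk",1.5)
E
```

```text
(no output)
```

View pics/t_stage.png

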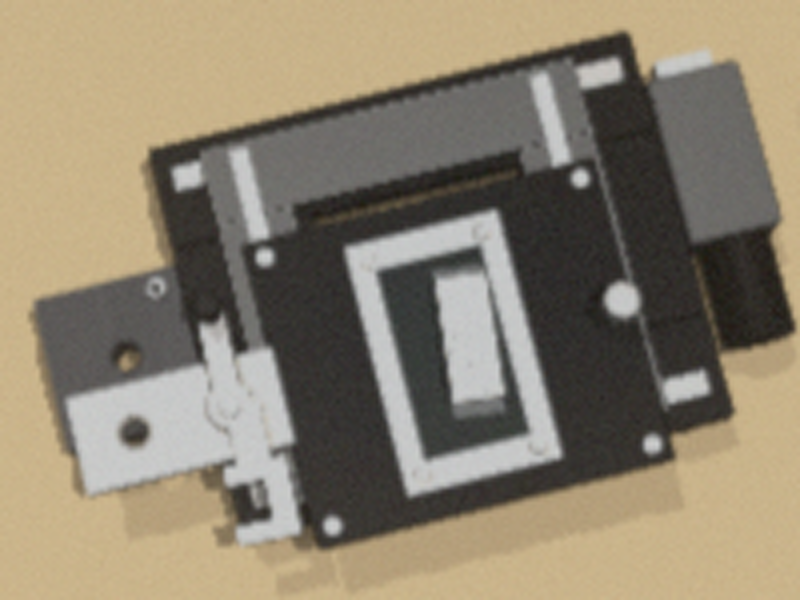

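View pics/t_blk.png

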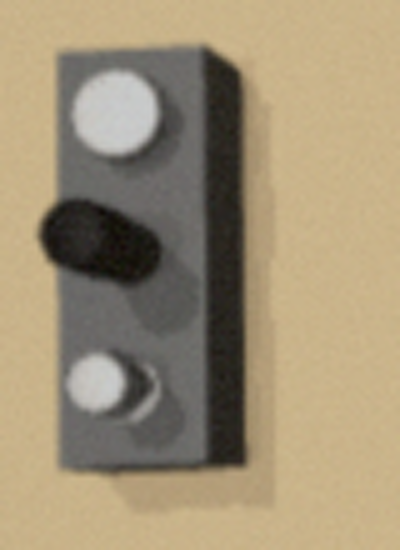

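View pics/s_stage.png

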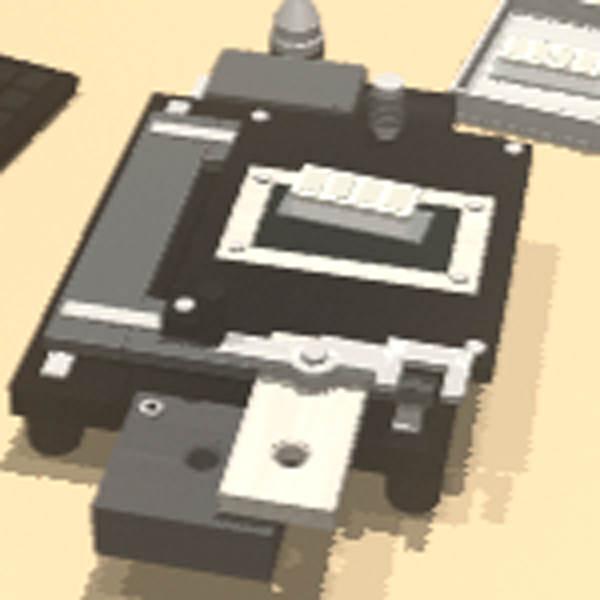

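View pics/t_tr.png

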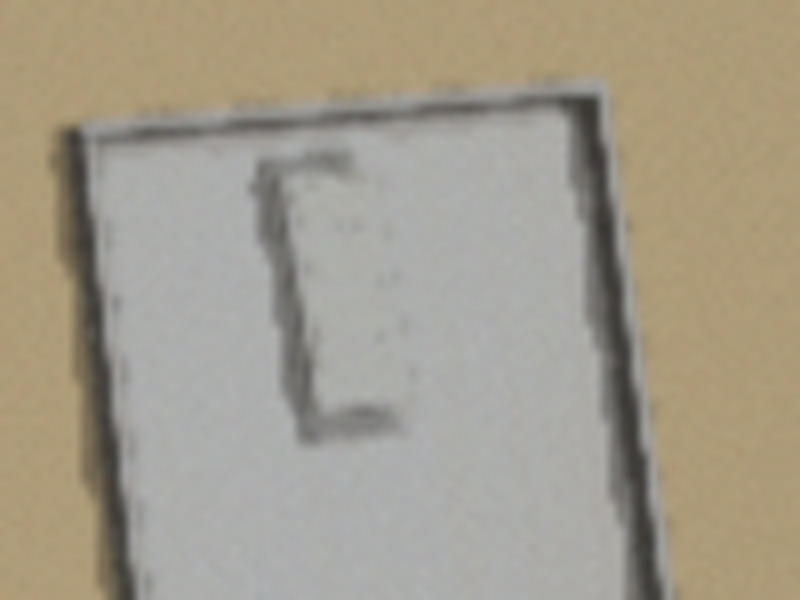

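View pics/s_blk.png

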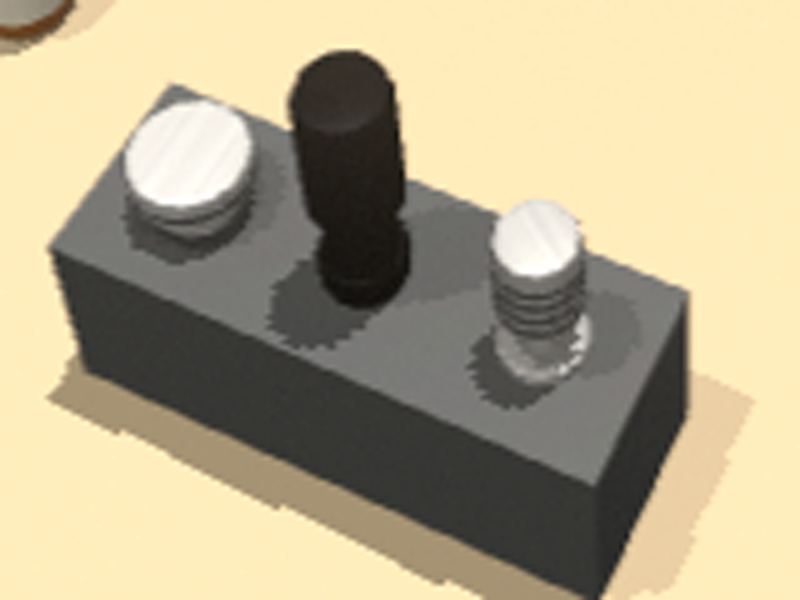

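```bash
python3 - <<'E'
from h import *
p,d=load("top",0);C=cloud("top",d)
g=cv2.cvtColor(p,cv2.COLOR_RGB2GRAY)
# stage direction via plate screws (z=.075)
scr=[(265,257),(580,178),(652,443),(333,525)]
S=[]
for a,b in scr:
    u,v=225+a/4,160+b/4
    w=g[int(v)-4:int(v)+5,int(u)-4:int(u)+5].astype(float);w=np.clip(w-90,0,None)
    yy,xx=np.mgrid[int(v)-4:int(v)+5,int(u)-4:int(u)+5]
    uu,vv=(w*xx).sum()/w.sum(),(w*yy).sum()/w.sum()
    P=pl("top",uu,vv,.0755);S.append(P);print("screw",round(uu,2),round(vv,2),P.round(4))
S=np.array(S);e1=S[1]-S[0];e2=S[0]-S[3];print("len",np.linalg.norm(S-np.roll(S,1,0),axis=1))
a1=np.arctan2(-e1[1],-e1[0])-np.pi/2;e3=S[2]-S[3];a2=np.arctan2(-e3[1],-e3[0])-np.pi/2
e4=S[1]-S[2];print("yaw",np.degrees([a1,a2,np.arctan2(e2[1],e2[0]),np.arctan2(e4[1],e4[0])]),"centre",S.mean(0))
# holes by darkness/brightness
def blob(n,p,u,v,r,f):
    G=cv2.cvtColor(p,cv2.COLOR_RGB2GRAY).astype(float)
    u0,v0=int(round(u)),int(round(v));w=f(G[v0-r:v0+r+1,u0-r:u0+r+1]);yy,xx=np.mgrid[v0-r:v0+r+1,u0-r:u0+r+1]
    return (w*xx).sum()/w.sum(),(w*yy).sum()/w.sum()
u,v=blob("top",p,258.5,268,4,lambda x:np.clip(130-x,0,None));print("lug",u,v,pl("top",u,v,.075),C[268,258])
u,v=256.75,249.25;print("brk",pl("top",u,v,.060))
ps,ds=load("side",0);Cs=cloud("side",ds)
u2,v2=240+290/4,180+455/4;print("lug side",pl("side",u2,v2,.075),"brk side",pl("side",240+203/4,180+458/4,.06))
u,v=blob("top",p,380.5,235,5,lambda x:np.clip(x-90,0,None));print("grip",u,v,pl("top",u,v,.110),C[235,380],"side",pl("side",240+387/4,180+82/4,.11))
# lid
m=((g>125)&(np.abs(C[...,2]-.092)<.006)).astype(np.uint8);m[:, :325]=0;m[:,365:]=0;m[:220]=0;m[275:]=0
cs,_=cv2.findContours(m,0,2);c=max(cs,key=cv2.contourArea);print("lid",cv2.minAreaRect(c))
W=np.array([pl("top",a,b,.092)[:2] for a,b in c[:,0]],np.float32);print(cv2.minAreaRect(W))
mm=m.astype(bool);print("z",np.median(C[mm][:,2]))
for nm,a,b in(("plate",640,430),("lugface",170,410)):print(nm,C[160+b//4-60 if 0 else 160+b//4,225+a//4])
E
```

```text
screw 290.7 223.81 [0.5738 0.0475 0.0755]
screw 369.5 203.97 [ 0.6132 -0.1131  0.0755]
screw 387.63 270.6 [ 0.4767 -0.1464  0.0755]
screw 307.63 291.04 [0.4372 0.0141 0.0755]
len [0.14059786 0.16534072 0.14055338 0.16526096]
yaw [13.78878491 13.80423626 13.74396054 13.71142737] centre [ 0.5252209  -0.04947151  0.0755    ]
lug 258.19678046072715 267.69303358312516 [0.48502134 0.11305509 0.075     ] [0.48626109 0.11514818 0.05801742]
brk [0.52454882 0.11769851 0.06      ]
lug side [0.48407411 0.11539155 0.075     ] brk side [0.5243841  0.12062717 0.06      ]
grip 380.1631982475356 234.48466593647316 [ 0.54445161 -0.12977266  0.11      ] [ 0.54358907 -0.1295262   0.10901664] side [ 0.54325922 -0.12692855  0.11      ]
lid ((342.17919921875, 243.66470336914062), (29.651153564453125, 11.404288291931152), 81.25383758544922)
((0.5296915173530579, -0.055610425770282745), (0.05966676026582718, 0.022725479677319527), 7.711432456970215)
z 0.0924802137774956
plate [ 0.48357462 -0.14095016  0.07898127]
lugface [0.49638241 0.09541408 0.07481302]
```

```bash
python3 - <<'E'
from h import *
p,d=load("top",0);C=cloud("top",d)
s=np.radians(13.75);R=np.array([[np.cos(s),-np.sin(s)],[np.sin(s),np.cos(s)]])
cen=np.array([.5252,-.0495]);
for n,P in(("lug",(.4850,.1131)),("grip",(.5445,-.1298)),("brk",(.5245,.1177))):print(n,"rel plate centre, stage axes",(R.T@(np.array(P)-cen)).round(4))
hsv=cv2.cvtColor(p,cv2.COLOR_RGB2HSV)
m=((hsv[...,1]<60)).astype(np.uint8);m[:,:435]=0;m[:225]=0;m[355:]=0;m[:,525:]=0
m=cv2.morphologyEx(m,cv2.MORPH_CLOSE,np.ones((3,3)))
c=max(cv2.findContours(m,0,2)[0],key=cv2.contourArea);c=cv2.convexHull(c)
a=cv2.approxPolyDP(c,6,True)[:,0];print("tray corners px",a.tolist())
W=np.array([pl("top",x,y,.022)[:2] for x,y in c[:,0]],np.float32);print("tray rect",cv2.minAreaRect(W))
f=C[290:330,460:500];print("floor z",np.median(f[...,2]))
print("old lid z", C[250:262,468:476,2].round(3)[::3,::2])
# old: 
# pin grip top z=.116; 
ps,ds=load("side",0)
for n,P,z in(("top",(120+96/5,220+382/5),.116),("side",(170+538/5,350+238/5),.116)):
    print("pin",n,pl(n,*P,z))
print("tri",tri(120+96/5,220+382/5,170+538/5,350+238/5))
Cs=cloud("side",ds)
# block top corners
for n,q in(("top",[(58,55),(205,45),(207,462),(60,465)]),):
    B=np.array([pl(n,120+a/5,220+b/5,.065) for a,b in q]);print(B.round(4));print("block ang",np.degrees(np.arctan2(*(B[1]-B[2])[[1,0]])),np.degrees(np.arctan2(*(B[0]-B[3])[[1,0]])),B.mean(0))
print("short",pl("top",120+115/5,220+112/5,.065+.005+.014+.0))
# keeper
print("pivot",pl("top",225+228/4,160+405/4,.088),"post top",pl("top",225+207/4,160+300/4,.118),"side post",pl("side",240+210/4,180+290/4,.118))
st=get_state();
from scipy.spatial.transform import Rotation as Ro
print(Ro.from_rotvec(st["tool_rot"]).as_matrix().round(3))
crop(p,235,220,60,50,10,"t_lug",1.6);crop(ps,255,230,90,70,8,"s_lug",1.3)
E
```

```text
lug rel plate centre, stage axes [-0.0004  0.1675]
grip rel plate centre, stage axes [-0.0003 -0.0826]
brk rel plate centre, stage axes [0.0391 0.1626]
tray corners px [[505, 229], [520, 344], [452, 349], [438, 237]]
tray rect ((0.44274839758872986, -0.3399542272090912), (0.24149571359157562, 0.1451704055070877), 4.292158126831055)
floor z 0.004604666751818032
old lid z [[0.021 0.025 0.022 0.022]
 [0.022 0.019 0.021 0.021]
 [0.019 0.024 0.024 0.021]
 [0.02  0.023 0.02  0.022]]
pin top [0.42697436 0.33865922 0.116     ]
pin side [0.42632288 0.34120911 0.116     ]
tri (array([0.42725294, 0.33956537, 0.11301624]), np.float64(0.00018015300625977068))
[[0.564  0.3737 0.065 ]
 [0.5676 0.3135 0.065 ]
 [0.3978 0.3079 0.065 ]
 [0.3972 0.367  0.065 ]]
block ang 1.8960005577463892 2.3057205537529275 [0.48165663 0.34051194 0.065     ]
short [0.53730474 0.34402342 0.084     ]
pivot [0.49603003 0.06443041 0.088     ] post top [0.54413607 0.07282314 0.118     ] side post [0.54282174 0.07683225 0.118     ]
[[-0.001  0.967  0.255]
 [ 0.002  0.255 -0.967]
 [-1.    -0.    -0.002]]
```

View pics/t_lug.png

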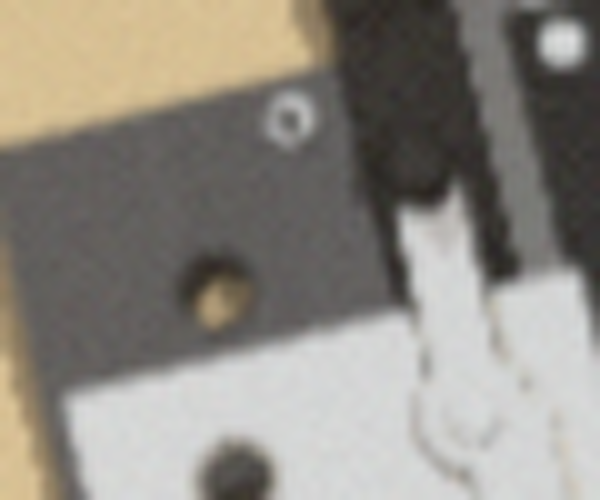

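View pics/s_lug.png

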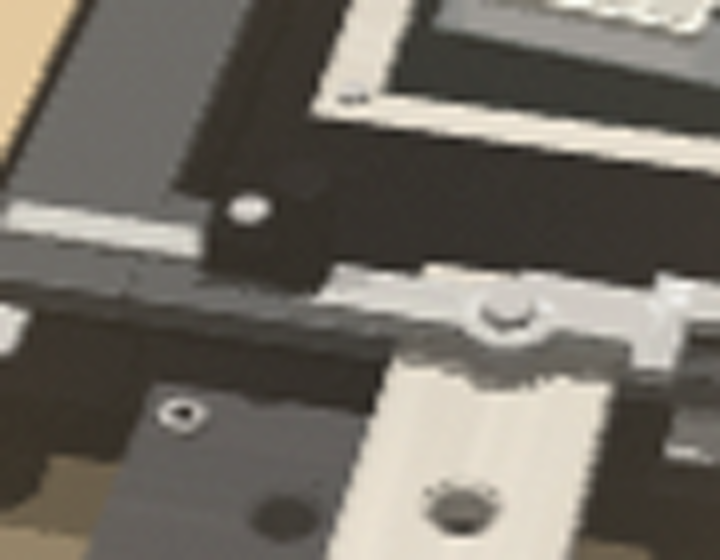

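```bash
cat >> h.py <<'E'
def blob(p,u,v,r,f):
    G=cv2.cvtColor(p,cv2.COLOR_RGB2GRAY).astype(float)
    u0,v0=int(round(u)),int(round(v));w=f(G[v0-r:v0+r+1,u0-r:u0+r+1]);yy,xx=np.mgrid[v0-r:v0+r+1,u0-r:u0+r+1]
    return (w*xx).sum()/w.sum(),(w*yy).sum()/w.sum()
E
python3 - <<'E'
from h import *
p,d=load("top",0);ps,ds=load("side",0)
print(cv2.cvtColor(p,cv2.COLOR_RGB2GRAY)[243:255,250:264])
f=lambda x:(np.abs(x-np.median(x))>9).astype(float)*np.minimum(np.abs(x-np.median(x)),15)
u,v=blob(p,256.2,248.6,5,f);print("brk",u,v,pl("top",u,v,.06))
u,v=blob(p,258.2,267.6,4,lambda x:np.clip(130-x,0,None));print("lug",u,v,pl("top",u,v,.075))
gs=cv2.cvtColor(ps,cv2.COLOR_RGB2GRAY);print(gs[286:302:1,280:302])
f=lambda x:np.clip(np.median(x)-8-x,0,20)
u,v=blob(ps,290.3,294.2,6,f);print("brk s",u,v,pl("side",u,v,.06))
# pin top
g=cv2.cvtColor(p,cv2.COLOR_RGB2GRAY)
u,v=blob(p,138.8,296,6,lambda x:(x>125).astype(float));print("pin",u,v,pl("top",u,v,.116),g[288:304,131:153:2])
E
```

```text
[[ 60  62  61  58  58  60  59  59  59  59  60  60  58  60]
 [ 61  59  61  58  56  56  57  52  57  60  59  59  58  59]
 [ 60  63  59  56  51  43  46  44  48  54  60  61  59  60]
 [ 58  59  60  50  38  32  29  34  37  46  55  60  58  61]
 [ 61  59  54  44  35  32  38  42  38  42  51  59  59  58]
 [ 60  60  50  38  33  43  66  60  56  55  52  58  60  58]
 [ 59  57  51  37  41  72  88  69  63  60  54  57  60  58]
 [ 62  60  53  45  54  87  96  82  70  57  54  61  59  59]
 [ 58  59  57  52  59  87  94  86  68  55  56  62  60  59]
 [ 61  57  58  57  60  71  79  63  57  56  58  62  59  61]
 [ 60  59  60  60  60  57  54  55  55  61  64  67  70  75]
 [ 59  59  60  60  60  60  60  65  68  76  85  94 103 107]]
brk 256.1451327433628 248.68318584070798 [0.52572956 0.11894097 0.06      ]
lug 258.19678046072715 267.69303358312516 [0.48502134 0.11305509 0.075     ]
[[ 72  73  73  73  74  74  74  75  75  75  76  74  75  75  75  75  74  74
   74  75 147 168]
 [ 74  74  74  74  74  73  73  73  72  73  74  73  75  74  75  75  75  75
   74  91 150 168]
 [ 74  73  73  74  74  74  74  73  73  73  73  72  7
[... 1444 characters left out ...]
  71  67  72  69  68  63  71  70  71  72]
 [ 99  70  72  81  86  69  50  61  68  70  71]
 [102  72  79 101 116  97  53  48  61  67  66]
 [100  71  97 125 130 124  78  46  59  71  65]
 [101  72 115 129 132 131 109  47  47  81  64]
 [101  72 123 129 132 132 125  54  35  71  71]
 [100  89 124 130 132 132 130  60  34  55  72]
 [100  97 125 131 131 133 130  66  40  46  85]
 [100  96 124 130 131 135 128  63  40  42  88]
 [100  82 124 131 131 133 122  50  38  50  90]
 [102  73 119 128 130 130 114  43  38  75  89]
 [100  70 105 124 130 125  82  37  47  96  72]
 [103  70  83 106 115 100  58  42  70 100  62]
 [102  70  72  74  85  60  51  56  94  87  57]
 [102  70  70  69  66  61  59  71  93  65  58]]
```

```bash
cat >> h.py <<'E'
from scipy.spatial.transform import Rotation as Ro
def plan(P,psi):
    s=get_state();R=Ro.from_rotvec(s["tool_rot"]).as_matrix();a=np.radians(psi)
    y=np.array([np.cos(a),np.sin(a),0]);x=np.array([0,0,-1.]);Rt=np.stack([x,y,np.cross(x,y)],1)
    w=np.degrees(Ro.from_matrix(R.T@Rt).as_rotvec());dl=np.array(P)-s["position"]
    print("t",round(s["time"],3),"pos",s["position"].round(4),"psi",np.degrees(np.arctan2(R[1,1],R[0,1])).round(2),"grip cm",round(s["grip_width"]*8.7,2),"F",s["ft_force"].round(1))
    print(" turn deg",w.round(2)," shift now cm",(R.T@dl*100).round(2)," shift after turn",(Rt.T@dl*100).round(2))
E
python3 - <<'E'
from h import *
p,d=load("top",0);C=cloud("top",d)
s=np.radians(13.75)
# frame & plate height along line through frame
for a,b in((450,235),(430,470),(370,330),(540,400),(600,220),(600,400),(300,350)):
    u,v=225+a//4,160+b//4;print((a,b),np.median(C[v-2:v+3,u-2:u+3,2]).round(4))
plan((.5297,-.0556,.20),7.7)
E
```

```text
(450, 235) 0.0752
(430, 470) 0.0759
(370, 330) 0.0749
(540, 400) 0.0764
(600, 220) 0.0748
(600, 400) 0.0743
(300, 350) 0.0747
t 0.1 pos [ 0.1655 -0.6281  0.2406] psi 14.77 grip cm 8.71 F [-0.4 -0.7 -0.2]
 turn deg [ 7.07 -0.1   0.01]  shift now cm [  4.13  49.81 -46.07]  shift after turn [  4.06  43.76 -51.85]
```

{"method": "jog_arm", "body": {
  "targets": [
    [0,0,0,0,2.2,-2.0,6],
    [0,0,0,0.2,4.4,-4.1,4.5],
    [0,0,0,0.4,4.6,-4.2,4.5],
    [0,0,0,0.4,4.6,-4.2,4.5],
    [0,0,0,0.4,4.6,-4.2,4.5],
    [0,0,0,0.4,4.6,-4.2,4.5],
    [0,0,0,0.4,4.6,-4.2,4.5],
    [0,0,0,0.4,4.6,-4.2,4.5],
    [0,0,0,0.4,4.6,-4.2,4.5],
    [0,0,0,0.4,4.6,-4.2,4.5]
  ]
}}

```text
time: 1.35
position: [0.4847, -0.1323, 0.2073]
tool_rot: [1.017, 1.32, -1.018]
ft_force: [1.2, -0.6, -0.8]
grip_width: 0.517
```

```bash
python3 -c "
from h import *
plan((.5297,-.0556,.12),7.7)"
```

```text
t 1.35 pos [ 0.4847 -0.1323  0.2073] psi 14.75 grip cm 4.5 F [ 1.2 -0.6 -0.8]
 turn deg [7.05 0.04 0.  ]  shift now cm [ 8.73  6.31 -6.28]  shift after turn [ 8.73  5.49 -7.  ]
```

{"method": "jog_arm", "body": {
  "targets": [
    [0,0,0,0,3.6,-3.6,4.5],
    [7,0,0,0,2.7,-2.7,4.5],
    [0,0,0,4.0,0,0,4.5],
    [0,0,0,4.0,0,0,4.5],
    [0,0,0,0,0,0,4.5]
  ]
}}

```text
time: 1.98
position: [0.5261, -0.0567, 0.1245]
tool_rot: [1.106, 1.277, -1.112]
ft_force: [1.2, 0.2, 0.9]
grip_width: 0.518
```

```bash
python3 - <<'E'
from h import *
plan((.5297,-.0556,.0985),7.7)
p,d=snap("top",1);crop(p,270,190,140,105,5,"t1",1.6);p,d=snap("side",1);crop(p,240,150,150,112,5,"s1",1.3)
E
```

```text
t 1.975 pos [ 0.5261 -0.0567  0.1245] psi 7.79 grip cm 4.5 F [1.2 0.2 0.9]
 turn deg [ 0.09 -0.15  0.4 ]  shift now cm [ 2.59  0.39 -0.06]  shift after turn [ 2.6   0.37 -0.06]
```

View pics/s1.png

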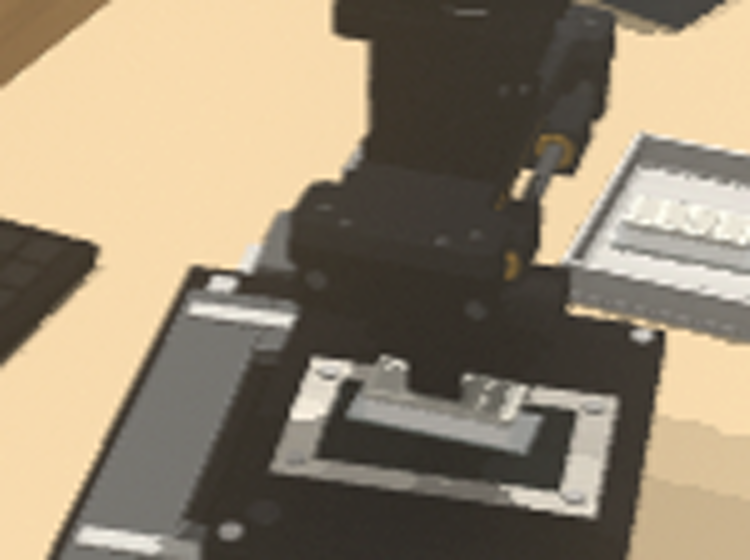

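View pics/t1.png

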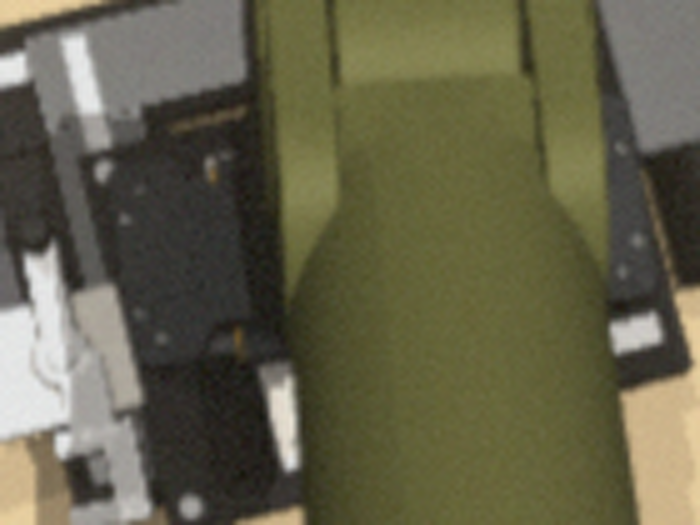

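{"method": "jog_arm", "body": {
  "targets": [
    [0,0,0.4,1.4,0.2,0,4.5],
    [0,0,0,1.1,0.15,-0.05,4.5],
    [0,0,0,0,0,0,4.5]
  ],
  "squeeze": 8
}}

```text
time: 2.45
position: [0.5319, -0.056, 0.1017]
tool_rot: [1.112, 1.267, -1.104]
ft_force: [-0.4, -0.0, 0.8]
grip_width: 0.516
```

```bash
python3 - <<'E'
from h import *
plan((.5297,-.0556,.0975),7.7)
E
```

```text
t 2.45 pos [ 0.5319 -0.056   0.1017] psi 7.77 grip cm 4.49 F [-0.4 -0.   0.8]
 turn deg [ 0.07 -0.03 -0.31]  shift now cm [ 0.42 -0.21 -0.07]  shift after turn [ 0.42 -0.21 -0.07]
```

{"method": "jog_arm", "body": {
  "targets": [
    [0,0,-0.3,0.3,-0.2,0,4.5],
    [0,0,0,0,0,0,4.0],
    [0,0,0,0,0,0,3.2]
  ]
}}

```text
time: 2.82
position: [0.5307, -0.0563, 0.0997]
tool_rot: [1.11, 1.269, -1.107]
ft_force: [0.1, -0.4, -0.3]
grip_width: 0.422
```

```bash
python3 - <<'E'
from h import *
plan((.5297,-.0556,.0975),7.7)
E
```

```text
t 2.825 pos [ 0.5307 -0.0563  0.0997] psi 7.77 grip cm 3.67 F [ 0.1 -0.4 -0.3]
 turn deg [ 0.07  0.01 -0.12]  shift now cm [ 0.22 -0.09 -0.09]  shift after turn [ 0.22 -0.09 -0.09]
```

{"method": "jog_arm", "body": {
  "targets": [
    [0,0,0,0.15,0,0,3.2],
    [0,0,0,0,0,0,2.4],
    [0,0,0,0,0,0,2.0],
    [0,0,0,0,0,0,2.0],
    [0,0,0,0,0,0,2.0]
  ]
}}

```text
time: 3.45
position: [0.5305, -0.0563, 0.098]
tool_rot: [1.109, 1.269, -1.108]
ft_force: [-0.4, -0.2, -0.5]
grip_width: 0.296
```

```bash
python3 - <<'E'
from h import *
plan((.5297,-.0556,.0975),7.7)
E
```

```text
t 3.45 pos [ 0.5305 -0.0563  0.098 ] psi 7.77 grip cm 2.57 F [-0.4 -0.2 -0.5]
 turn deg [ 0.07  0.   -0.09]  shift now cm [ 0.05 -0.07 -0.08]  shift after turn [ 0.05 -0.07 -0.08]
```

{"method": "jog_arm", "body": {
  "targets": [
    [0,0,0,-0.5,0,0,2.0],
    [0,0,0,-1.5,0,0,2.0],
    [0,0,0,-3,0,0,2.0],
    [0,0,0,-3,0,0,2.0],
    [0,0,0,0,0,0,2.0]
  ]
}}

```text
time: 4.08
position: [0.5325, -0.0563, 0.1817]
tool_rot: [1.111, 1.263, -1.104]
ft_force: [1.3, 0.7, -0.6]
grip_width: 0.296
```

```bash
python3 - <<'E'
from h import *
plan((.408,-.3425,.16),4.3)
p,d=snap("side",2);crop(p,240,120,150,112,5,"s2",1.3)
E
```

```text
t 4.075 pos [ 0.5325 -0.0563  0.1817] psi 7.78 grip cm 2.57 F [ 1.3  0.7 -0.6]
 turn deg [ 3.48  0.13 -0.45]  shift now cm [  2.11 -16.22  26.66]  shift after turn [  2.17 -14.56  27.6 ]
```

View pics/s2.png

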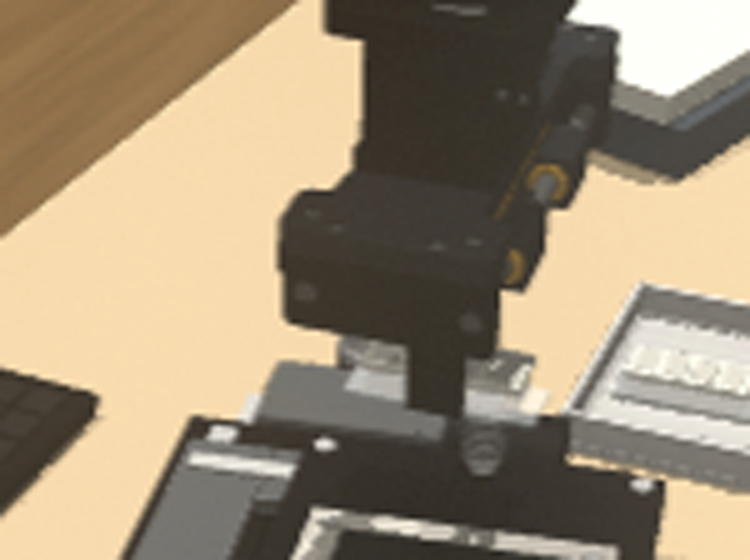

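{"method": "jog_arm", "body": {
  "targets": [
    [0,0,-0.4,0,-0.9,1.5,2.0],
    [0,0,0,0,-1.9,3.1,2.0],
    [0,0,0,0,-2.5,4.1,2.0],
    [0,0,0,0,-2.5,4.1,2.0],
    [0,0,0,0.5,-2.5,4.1,2.0],
    [0,0,0,0.5,-2.5,4.1,2.0],
    [0,0,0,0.5,-1.9,3.2,2.0],
    [1.7,0,0,0.5,-1.0,1.6,2.0],
    [1.7,0,0,0,-0.4,0.7,2.0],
    [0,0,0,0,0,0,2.0]
  ]
}}

```text
time: 5.38
position: [0.4067, -0.3399, 0.1587]
tool_rot: [1.15, 1.248, -1.156]
ft_force: [0.1, -0.4, -0.3]
grip_width: 0.295
```

```bash
python3 - <<'E'
from h import *
plan((.408,-.3425,.0285),4.3)
p,d=snap("side",3);crop(p,320,120,160,120,5,"s3",1.3)
p,d=snap("top",3);crop(p,420,210,130,150,4,"t3",1.3)
E
```

```text
t 5.375 pos [ 0.4067 -0.3399  0.1587] psi 4.39 grip cm 2.57 F [ 0.1 -0.4 -0.3]
 turn deg [ 0.09 -0.02  0.3 ]  shift now cm [13.02  0.18  0.27]  shift after turn [13.02  0.11  0.27]
```

View pics/s3.png

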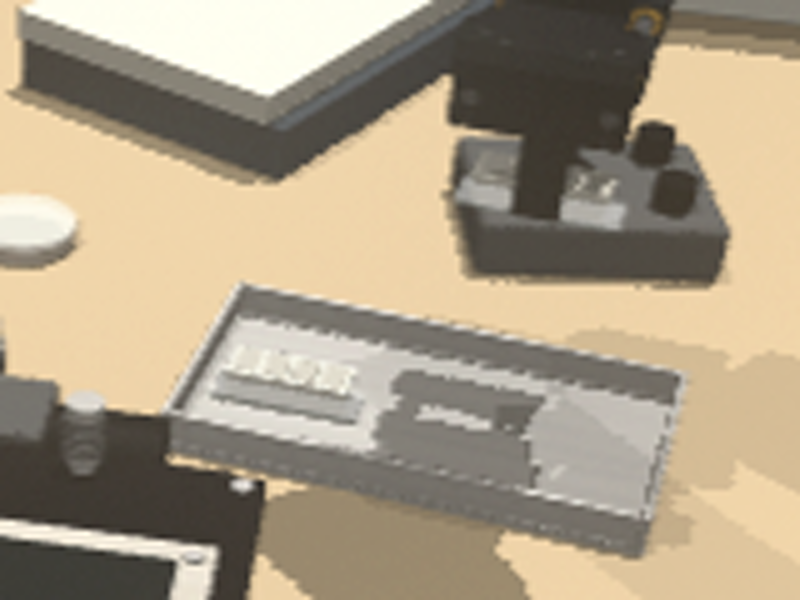

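View pics/t3.png

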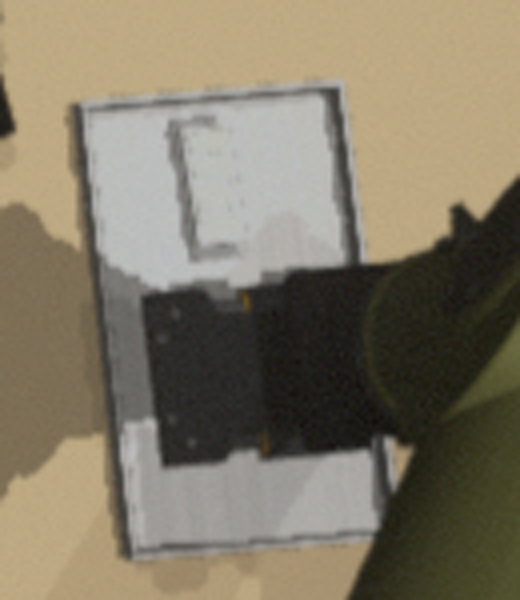

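{"method": "jog_arm", "body": {
  "targets": [
    [0,0,0.3,2,0.05,0.25,2.0],
    [0,0,0,4,0,0,2.0],
    [0,0,0,3.5,0,0,2.0],
    [0,0,0,1.8,0,0,2.0],
    [0,0,0,0.9,0,0,2.0],
    [0,0,0,0,0,0,2.0]
  ]
}}

```text
time: 6.22
position: [0.4074, -0.343, 0.0372]
tool_rot: [1.152, 1.244, -1.152]
ft_force: [-0.3, 0.2, 0.4]
grip_width: 0.292
```

```bash
python3 - <<'E'
from h import *
plan((.408,-.3425,.0275),4.3)
E
```

```text
t 6.225 pos [ 0.4074 -0.343   0.0372] psi 4.4 grip cm 2.54 F [-0.3  0.2  0.4]
 turn deg [ 0.1   0.03 -0.02]  shift now cm [ 0.97  0.06 -0.05]  shift after turn [ 0.97  0.06 -0.05]
```

{"method": "jog_arm", "body": {
  "targets": [
    [0,0,0,0.5,0,0,2.0],
    [0,0,0,0.3,0,0,2.0],
    [0,0,0,0.15,0,0,2.0],
    [0,0,0,0,0,0,2.0]
  ]
}}

```text
time: 6.72
position: [0.4069, -0.3432, 0.0273]
tool_rot: [1.153, 1.244, -1.153]
ft_force: [-0.8, -0.8, 0.0]
grip_width: 0.296
```

```bash
python3 - <<'E'
from h import *
plan((.408,-.3425,.0275),4.3)
p,d=snap("side",4);crop(p,340,170,130,75,6,"s4",1.3)
E
```

```text
t 6.725 pos [ 0.4069 -0.3432  0.0273] psi 4.37 grip cm 2.58 F [-0.8 -0.8  0. ]
 turn deg [0.07 0.02 0.  ]  shift now cm [-0.02  0.12 -0.06]  shift after turn [-0.02  0.12 -0.06]
```

View pics/s4.png

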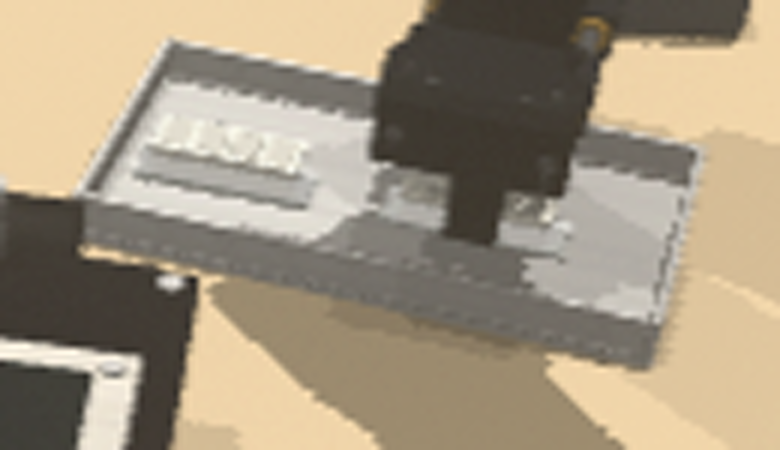

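{"method": "jog_arm", "body": {
  "targets": [
    [0,0,0,0.08,0,0,2.0],
    [0,0,0,0,0,0,2.0]
  ]
}}

```text
time: 7.02
position: [0.4071, -0.3433, 0.027]
tool_rot: [1.152, 1.244, -1.153]
ft_force: [-0.0, 0.3, 3.0]
grip_width: 0.294
```

```bash
python3 - <<'E'
from h import *
plan((.408,-.3425,.0275),4.3)
E
```

```text
t 7.025 pos [ 0.4071 -0.3433  0.027 ] psi 4.37 grip cm 2.56 F [-0.   0.3  3. ]
 turn deg [ 0.07  0.04 -0.01]  shift now cm [-0.05  0.1  -0.07]  shift after turn [-0.05  0.1  -0.07]
```

Contact (3 N). Release and rise.

{"method": "jog_arm", "body": {
  "targets": [
    [0,0,0,0,0,0,2.8],
    [0,0,0,0,0,0,3.6],
    [0,0,0,0,0,0,4.2],
    [0,0,0,-1,0,0,4.2],
    [0,0,0,-3,0,0,4.2],
    [0,0,0,-5,0,0,4.2],
    [0,0,0,-5,0,0,4.2],
    [0,0,0,0,0,0,4.2]
  ]
}}

```text
time: 8.02
position: [0.4096, -0.3449, 0.1719]
tool_rot: [1.151, 1.234, -1.151]
ft_force: [0.2, -0.1, -0.7]
grip_width: 0.48
```

```bash
python3 - <<'E'
from h import *
plan((.5445,-.1295,.16),13.75)
p,d=snap("side",5);crop(p,340,150,130,95,6,"s5",1.3)
E
```

```text
t 8.025 pos [ 0.4096 -0.3449  0.1719] psi 4.38 grip cm 4.18 F [ 0.2 -0.1 -0.7]
 turn deg [-9.38  0.47 -0.34]  shift now cm [  1.13  15.09 -20.46]  shift after turn [  1.19  18.23 -17.72]
```

View pics/s5.png

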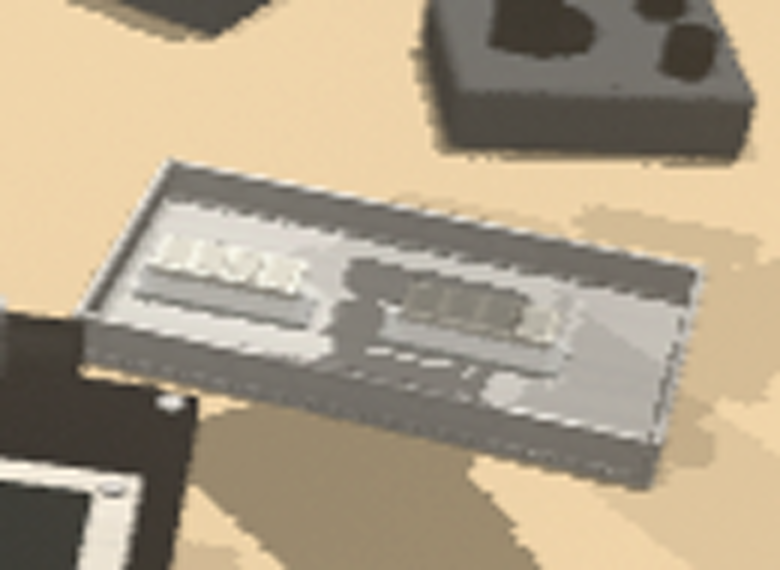

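{"method": "jog_arm", "body": {
  "targets": [
    [0,0,0,0,1.2,-1.6,4.2],
    [0,0,0,0,2.4,-3.2,4.2],
    [0,0,0,0,3.1,-4.2,4.2],
    [0,0,0,0.2,3.1,-4.2,4.2],
    [0,0,0,0.3,2.6,-3.6,4.2],
    [0,0,0,0.3,1.8,-2.5,4.2],
    [-4.7,0.2,-0.2,0.3,0.9,-1.1,4.2],
    [-4.7,0.2,-0.2,0,0,0,4.2],
    [0,0,0,0,0,0,4.2]
  ],
  "squeeze": 25
}}

```text
time: 9.2
position: [0.5412, -0.1278, 0.1541]
tool_rot: [1.031, 1.326, -1.034]
ft_force: [-0.5, -0.5, 1.0]
grip_width: 0.483
```

```bash
python3 - <<'E'
from h import *
plan((.5443,-.129,.0985),13.75)
p,d=snap("top",6);crop(p,420,210,130,150,4,"t6",1.3)
p,d=snap("side",6);crop(p,240,130,150,112,5,"s6",1.3)
E
```

```text
t 9.2 pos [ 0.5412 -0.1278  0.1541] psi 13.75 grip cm 4.2 F [-0.5 -0.5  1. ]
 turn deg [-0.   -0.5   0.49]  shift now cm [5.55 0.32 0.24]  shift after turn [5.56 0.28 0.19]
```

View pics/s6.png

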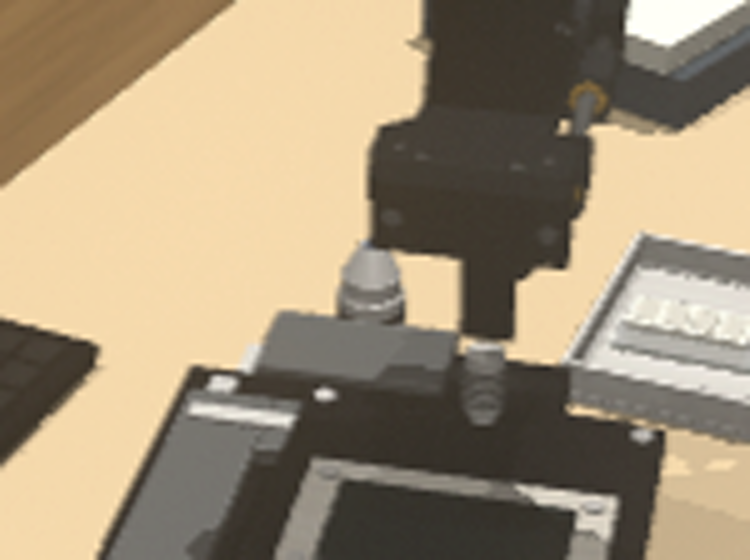

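View pics/t6.png

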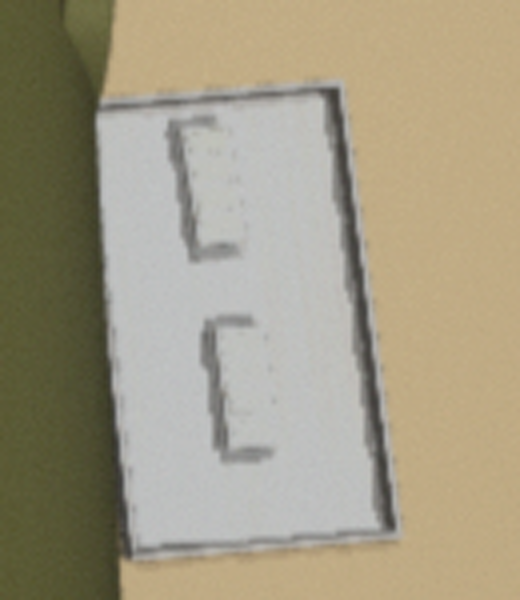

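```bash
python3 - <<'E'
from h import *
p,d=load("top",0);C=cloud("top",d)
for a,b in((700,200),(740,290),(690,320),(660,260),(680,290)):
    u,v=225+a//4,160+b//4;print((a,b),np.median(C[v-1:v+2,u-1:u+2],axis=(0,1)).round(4))
E
```

```text
(700, 200) [ 0.6043 -0.1775  0.0553]
(740, 290) [ 0.5584 -0.1973  0.0516]
(690, 320) [ 0.542  -0.1698  0.0503]
(660, 260) [ 0.5738 -0.1565  0.0506]
(680, 290) [ 0.5589 -0.1663  0.052 ]
```

{"method": "jog_arm", "body": {
  "targets": [
    [0,-0.5,0.5,1.5,0.3,0.2,3.6],
    [0,0,0,1.5,0,0,3.6],
    [0,0,0,0,0,0,3.6]
  ]
}}

```text
time: 9.68
position: [0.5439, -0.1293, 0.1238]
tool_rot: [1.031, 1.314, -1.031]
ft_force: [-0.1, -0.3, 0.0]
grip_width: 0.417
```

```bash
python3 - <<'E'
from h import *
plan((.5443,-.129,.0985),13.75)
E
```

```text
t 9.675 pos [ 0.5439 -0.1293  0.1238] psi 13.73 grip cm 3.63 F [-0.1 -0.3  0. ]
 turn deg [-0.02 -0.01  0.04]  shift now cm [ 2.53  0.05 -0.02]  shift after turn [ 2.53  0.05 -0.02]
```

{"method": "jog_arm", "body": {
  "targets": [
    [0,0,0,1.3,0,0,3.6],
    [0,0,0,1.2,0,0,3.6],
    [0,0,0,0,0,0,3.0],
    [0,0,0,0,0,0,2.2],
    [0,0,0,0,0,0,1.2],
    [0,0,0,0,0,0,1.2],
    [0,0,0,0,0,0,1.2]
  ]
}}

```text
time: 10.55
position: [0.5457, -0.1292, 0.1009]
tool_rot: [1.031, 1.31, -1.029]
ft_force: [-0.5, 2.4, 2.0]
grip_width: 0.198
```

```bash
cat > lug.py <<'E'
from h import *
import sys
k=sys.argv[1]
plan((.5443,-.129,.0985),13.75)
p,d=snap("top",k);ps,ds=snap("side",k)
crop(p,235,210,60,70,8,"t_lug"+k,1.6);crop(ps,255,230,90,70,8,"s_lug"+k,1.3)
if len(sys.argv)>2:
    u,v,a,b=map(float,sys.argv[2:6])
    f=lambda x:np.clip(130-x,0,None)
    u,v=blob(p,u,v,4,f);u,v=blob(p,u,v,4,f);P=pl("top",u,v,.075);print("lug",round(u,2),round(v,2),P.round(4),"need",(np.array([.5257,.1189])-P[:2]).round(4))
E
python3 lug.py 7 258.2 267.7 0 0
```

```text
t 10.55 pos [ 0.5457 -0.1292  0.1009] psi 13.78 grip cm 1.72 F [-0.5  2.4  2. ]
 turn deg [ 0.03  0.1  -0.17]  shift now cm [ 0.24 -0.13 -0.05]  shift after turn [ 0.24 -0.13 -0.05]
lug 258.33 267.6 [0.4852 0.1128 0.075 ] need [0.0405 0.0061]
```

View pics/t_lug7.png

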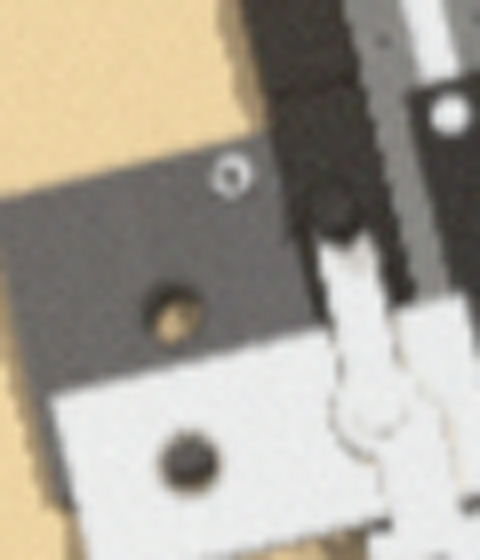

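{"method": "jog_arm", "body": {
  "targets": [
    [0,0,0,0,0.4,0.04,1.2],
    [0,0,0,0,0.8,0.08,1.2],
    [0,0,0,0,0.9,0.09,1.2],
    [0,0,0,0,0.9,0.09,1.2],
    [0,0,0,0,0.7,0.06,1.2],
    [0,0,0,0,0.35,0.03,1.2],
    [0,0,0,0,0,0,1.2],
    [0,0,0,0,0,0,1.2]
  ]
}}

```text
time: 11.65
position: [0.5856, -0.1227, 0.1008]
tool_rot: [1.031, 1.311, -1.029]
ft_force: [-2.3, 2.6, 5.0]
grip_width: 0.197
```

```bash
python3 lug.py 8 256.2 248.6 0 0
```

```text
t 11.65 pos [ 0.5856 -0.1227  0.1008] psi 13.8 grip cm 1.72 F [-2.3  2.6  5. ]
 turn deg [ 0.05  0.05 -0.13]  shift now cm [ 0.22 -4.16 -0.37]  shift after turn [ 0.23 -4.16 -0.37]
lug 255.07 247.76 [0.5255 0.1196 0.075 ] need [ 0.0002 -0.0007]
```

View pics/t_lug8.png

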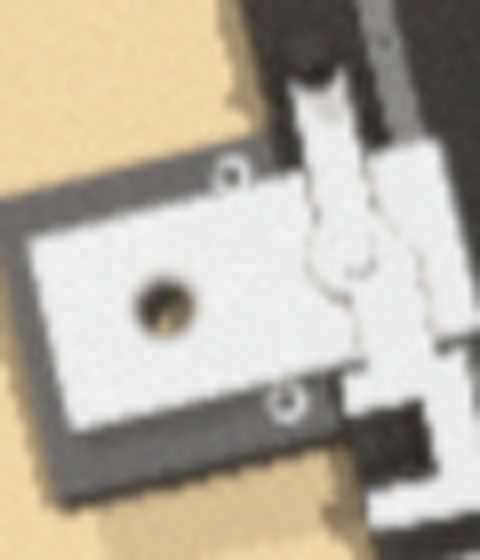

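View pics/s_lug8.png

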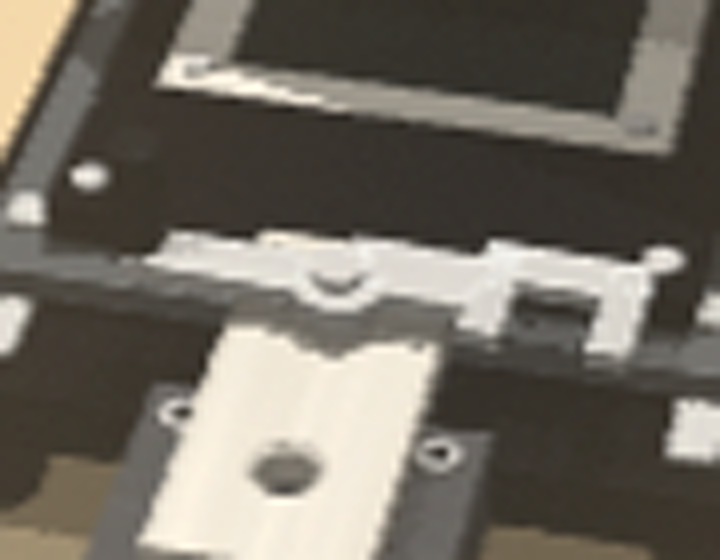

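```bash
python3 - <<'E'
from h import *
p,d=load("top",8);ps,_=load("side",8)
g=cv2.cvtColor(p,cv2.COLOR_RGB2GRAY);m=(g[242:254,249:262]<135).astype(np.uint8);print(g[242:254,249:262])
M=cv2.moments(m,True);u,v=249+M["m10"]/M["m00"],242+M["m01"]/M["m00"];print(u,v,M["m00"],pl("top",u,v,.075))
g0=cv2.cvtColor(load("top",0)[0],cv2.COLOR_RGB2GRAY);m=(g0[262:274,252:265]<115).astype(np.uint8);M=cv2.moments(m,True);u,v=252+M["m10"]/M["m00"],262+M["m01"]/M["m00"];print("start",u,v,M["m00"],pl("top",u,v,.075))
gs=cv2.cvtColor(ps,cv2.COLOR_RGB2GRAY);x=255+285//8;y=230+470//8
w=gs[y-6:y+7,x-7:x+8];m=(w<130).astype(np.uint8);M=cv2.moments(m,True);u,v=x-7+M["m10"]/M["m00"],y-6+M["m01"]/M["m00"];print("side",u,v,M["m00"],pl("side",u,v,.075))
E
```

```text
[[149 148 149 150 149 149 150 147 149 148 150 150 149]
 [151 150 148 149 147 143 141 142 144 146 149 149 148]
 [150 149 150 144 134 121 117 120 130 138 146 149 149]
 [149 148 146 132 110  87  77  85  97 121 138 147 150]
 [149 149 134 112  78  53  44  45  58  94 125 143 149]
 [148 148 126  84  53  40  35  43  52  74 116 144 150]
 [150 145 122  78  44  38  49  56  63  74 114 141 148]
 [149 146 127  84  50  47  75  71  69  84 122 144 149]
 [150 149 138 107  69  66  96  81  79 102 134 147 148]
 [149 149 148 131 105  96 104  99 108 126 144 148 149]
 [149 150 148 146 133 128 126 127 134 143 148 148 148]
 [148 149 149 149 147 146 144 147 148 149 148 148 150]]
255.05882352941177 247.97058823529412 68.0 [0.52508596 0.11959252 0.075     ]
start 258.04918032786884 267.672131147541 61.0 [0.48506635 0.11335194 0.075     ]
side 290.1111111111111 288.8611111111111 36.0 [0.52468602 0.12194205 0.075     ]
```

{"method": "jog_arm", "body": {
  "targets": [
    [0,0,0,0,0.06,0.1,1.2],
    [0,0,0,0,0,0,1.2],
    [0,0,0,0,0,0,1.2]
  ]
}}

```text
time: 12.12
position: [0.5861, -0.1242, 0.1008]
tool_rot: [1.03, 1.311, -1.03]
ft_force: [-2.9, 1.6, 5.0]
grip_width: 0.195
```

```bash
python3 - <<'E'
from h import *
plan((.5863,-.1236,.1008),13.75)
E
```

```text
t 12.125 pos [ 0.5861 -0.1242  0.1008] psi 13.77 grip cm 1.7 F [-2.9  1.6  5. ]
 turn deg [ 0.02  0.08 -0.09]  shift now cm [ 0.    0.03 -0.05]  shift after turn [ 0.    0.03 -0.05]
```

{"method": "jog_arm", "body": {
  "targets": [
    [0,0,0,0,0,0,2.4],
    [0,0,0,0,0,0,3.4],
    [0,0,0,0,0,0,3.4],
    [0,0,0,-1.5,0,0,3.6],
    [0,0,0,-3,0,0,4.2],
    [0,0,0,-4,0,0,4.2],
    [0,0,0,-3,0,0,4.2],
    [0,0,0,0,0,0,4.2]
  ]
}}

```text
time: 13.12
position: [0.5881, -0.1243, 0.2195]
tool_rot: [1.032, 1.304, -1.026]
ft_force: [-0.2, 0.5, 0.0]
grip_width: 0.483
```

```bash
python3 - <<'E'
from h import *
plan((.4275,.3395,.20),2.1)
p,d=snap("top",9);ps,_=snap("side",9)
g=cv2.cvtColor(p,cv2.COLOR_RGB2GRAY);m=(g[242:254,249:262]<135).astype(np.uint8)
M=cv2.moments(m,True);u,v=249+M["m10"]/M["m00"],242+M["m01"]/M["m00"];print(u,v,M["m00"],pl("top",u,v,.075))
gs=cv2.cvtColor(ps,cv2.COLOR_RGB2GRAY);x=290;y=288
w=gs[y-6:y+7,x-7:x+8];m=(w<130).astype(np.uint8);M=cv2.moments(m,True);u,v=x-7+M["m10"]/M["m00"],y-6+M["m01"]/M["m00"];print("side",u,v,M["m00"],pl("side",u,v,.075))
E
```

```text
t 13.125 pos [ 0.5881 -0.1243  0.2195] psi 13.78 grip cm 4.21 F [-0.2  0.5  0. ]
 turn deg [11.68  0.24 -0.49]  shift now cm [  1.67  -4.57 -48.88]  shift after turn [  1.95 -14.35 -46.93]
255.93548387096774 247.70967741935485 62.0 [0.52560049 0.11782502 0.075     ]
side 290.57142857142856 288.0571428571429 35.0 [0.52489972 0.11979713 0.075     ]
```

{"method": "jog_arm", "body": {
  "targets": [
    [0,0,0,0,-0.2,-2.4,4.2],
    [0,0,0,0,-0.4,-4.8,4.2],
    [0,0,0,0,-0.5,-6,4.2],
    [0,0,0,0,-0.6,-6,4.2],
    [0,0,0,0,-0.6,-6,4.2],
    [0,0,0,0,-0.6,-6,4.2],
    [0,0,0,0,-0.6,-6,4.2],
    [0,0,0,0.5,-0.5,-5.2,4.2],
    [3,0,0,0.5,-0.4,-4,4.2],
    [8.7,0,0,0,-0.2,-2,4.2]
  ]
}}

```text
time: 14.48
position: [0.4229, 0.3384, 0.2033]
tool_rot: [1.18, 1.226, -1.182]
ft_force: [0.6, -1.7, -0.3]
grip_width: 0.484
```

```bash
python3 - <<'E'
from h import *
plan((.4275,.3395,.106),2.1)
E
```

```text
t 14.475 pos [0.4229 0.3384 0.2033] psi 2.17 grip cm 4.21 F [ 0.6 -1.7 -0.3]
 turn deg [0.07 0.08 0.03]  shift now cm [ 9.73  0.47 -0.11]  shift after turn [ 9.73  0.46 -0.09]
```

{"method": "jog_arm", "body": {
  "targets": [
    [0,0,0,2,0.3,0,5],
    [0,0,0,2.5,0.16,-0.1,5],
    [0,0,0,1,0,0,5],
    [0,0,0,0,0,0,5]
  ]
}}

```text
time: 14.98
position: [0.4314, 0.3351, 0.1482]
tool_rot: [1.18, 1.224, -1.183]
ft_force: [0.6, 0.4, 0.5]
grip_width: 0.574
```

```bash
python3 - <<'E'
from h import *
plan((.4275,.3395,.106),2.1)
p,d=snap("side",10);crop(p,180,300,160,150,5,"s10",1.3)
p,d=snap("top",10);crop(p,100,220,130,110,5,"t10",1.5)
E
```

```text
t 14.975 pos [0.4314 0.3351 0.1482] psi 2.1 grip cm 4.99 F [0.6 0.4 0.5]
 turn deg [-0.    0.15 -0.01]  shift now cm [ 4.22 -0.37 -0.47]  shift after turn [ 4.22 -0.37 -0.45]
```

View pics/s10.png

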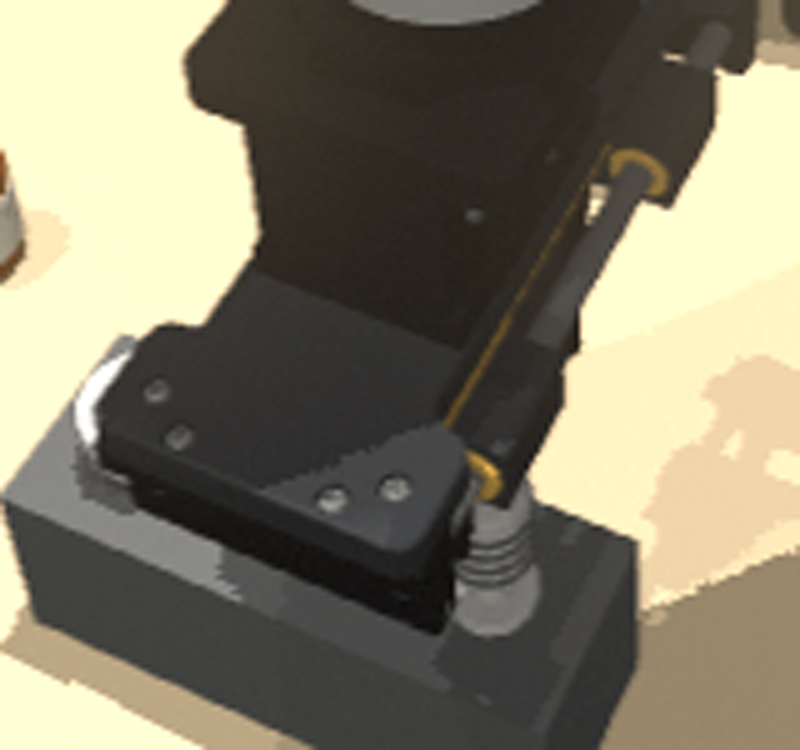

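View pics/t10.png

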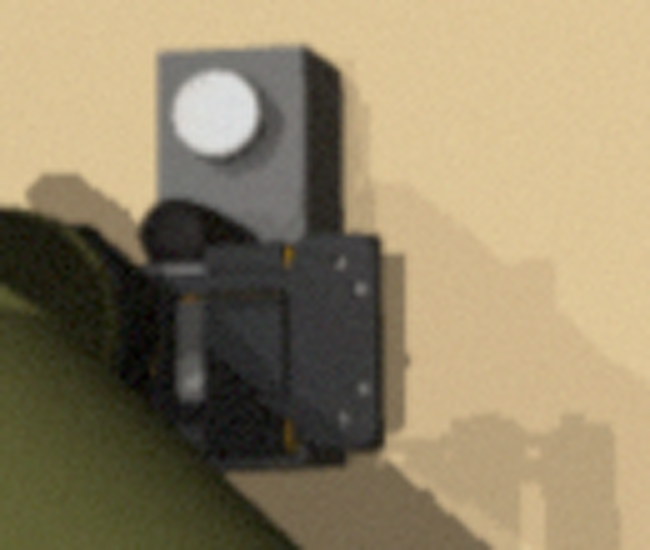

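{"method": "jog_arm", "body": {
  "targets": [
    [0,0.1,0,0,-0.35,-0.43,5],
    [0,0,0,0,0,0,5]
  ]
}}

```text
time: 15.32
position: [0.4281, 0.3413, 0.1503]
tool_rot: [1.184, 1.225, -1.179]
ft_force: [0.0, -0.5, 0.3]
grip_width: 0.573
```

```bash
python3 - <<'E'
from h import *
plan((.4275,.3395,.106),2.1)
E
```

```text
t 15.325 pos [0.4281 0.3413 0.1503] psi 2.13 grip cm 4.98 F [ 0.  -0.5  0.3]
 turn deg [ 0.03 -0.08 -0.2 ]  shift now cm [ 4.43 -0.08  0.18]  shift after turn [ 4.43 -0.06  0.18]
```

{"method": "jog_arm", "body": {
  "targets": [
    [0,0,0,1.5,0,0,5],
    [0,0,0,1.5,0,0.1,5],
    [0,0,0,0.8,0,0,5],
    [0,0,0,0,0,0,5],
    [0,0,0,0,0,0,5]
  ]
}}

```text
time: 15.95
position: [0.4286, 0.3398, 0.1118]
tool_rot: [1.185, 1.225, -1.18]
ft_force: [-0.3, -0.3, 0.2]
grip_width: 0.574
```

```bash
python3 - <<'E'
from h import *
plan((.4275,.3395,.106),2.1)
E
```

```text
t 15.95 pos [0.4286 0.3398 0.1118] psi 2.08 grip cm 5.0 F [-0.3 -0.3  0.2]
 turn deg [-0.02 -0.06 -0.16]  shift now cm [ 0.58 -0.11  0.03]  shift after turn [ 0.58 -0.11  0.03]
```

{"method": "jog_arm", "body": {
  "targets": [
    [0,0,-0.1,0.55,-0.1,0,5],
    [0,0,0,0,0,0,4],
    [0,0,0,0,0,0,3],
    [0,0,0,0,0,0,1.8],
    [0,0,0,0,0,0,1.8],
    [0,0,0,0,0,0,1.8]
  ],
  "squeeze": 30
}}

```text
time: 16.7
position: [0.4275, 0.3398, 0.1063]
tool_rot: [1.184, 1.226, -1.181]
ft_force: [-0.2, 1.3, 0.2]
grip_width: 0.269
```

```bash
python3 - <<'E'
from h import *
plan((.4275,.3395,.106),2.1)
E
```

```text
t 16.7 pos [0.4275 0.3398 0.1063] psi 2.08 grip cm 2.34 F [-0.2  1.3  0.2]
 turn deg [-0.02 -0.07 -0.07]  shift now cm [ 0.03 -0.    0.03]  shift after turn [ 0.03 -0.    0.03]
```

{"method": "jog_arm", "body": {
  "targets": [
    [0,0,0,-0.5,0,0,1.8],
    [0,0,0,-1.5,0,0,1.8],
    [0,0,0,-2.5,0,0,1.8],
    [0,0,0,-2.5,0,0,1.8],
    [0,0,0,-2,0,0,1.8],
    [0,0,0,-1,0,0,1.8],
    [0,0,0,0,0,0,1.8]
  ]
}}

```text
time: 17.58
position: [0.4276, 0.3396, 0.2067]
tool_rot: [1.184, 1.225, -1.181]
ft_force: [-0.4, -0.6, -2.0]
grip_width: 0.27
```

```bash
python3 - <<'E'
from h import *
plan((.5255,.1187,.205),2.1)
p,d=snap("side",11);crop(p,180,230,160,200,4,"s11",1.3)
E
```

```text
t 17.575 pos [0.4276 0.3396 0.2067] psi 2.06 grip cm 2.35 F [-0.4 -0.6 -2. ]
 turn deg [-0.04 -0.05 -0.1 ]  shift now cm [ 0.16  8.99 22.43]  shift after turn [ 0.17  8.97 22.43]
```

View pics/s11.png

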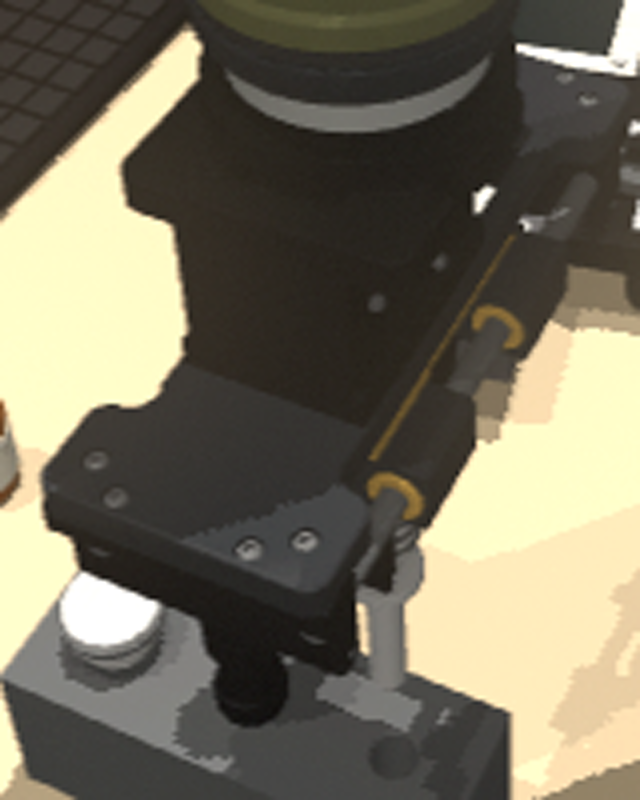

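{"method": "jog_arm", "body": {
  "targets": [
    [0,0,0,0,0.6,1.4,1.8],
    [0,0,0,0,1.2,3.0,1.8],
    [0,0,0,0,1.7,4.3,1.8],
    [0,0,0,0,1.7,4.4,1.8],
    [0,0,0,0,1.7,4.3,1.8],
    [0,0,0,0,1.3,3.2,1.8],
    [0,0,0,0,0.7,1.4,1.8],
    [0,0,0,0.8,0.1,0.4,1.8],
    [0,0,0,0,0,0,1.8],
    [0,0,0,0,0,0,1.8]
  ]
}}

```text
time: 18.88
position: [0.5247, 0.1206, 0.1979]
tool_rot: [1.181, 1.228, -1.18]
ft_force: [-0.4, 0.5, -1.1]
grip_width: 0.266
```

```bash
python3 - <<'E'
from h import *
plan((.5255,.1187,.190),2.1)
p,d=snap("side",12);crop(p,250,220,90,110,6,"s12",1.3)
E
```

```text
t 18.875 pos [0.5247 0.1206 0.1979] psi 2.23 grip cm 2.32 F [-0.4  0.5 -1.1]
 turn deg [ 0.13 -0.07 -0.02]  shift now cm [0.79 0.07 0.2 ]  shift after turn [0.79 0.07 0.2 ]
```

View pics/s12.png

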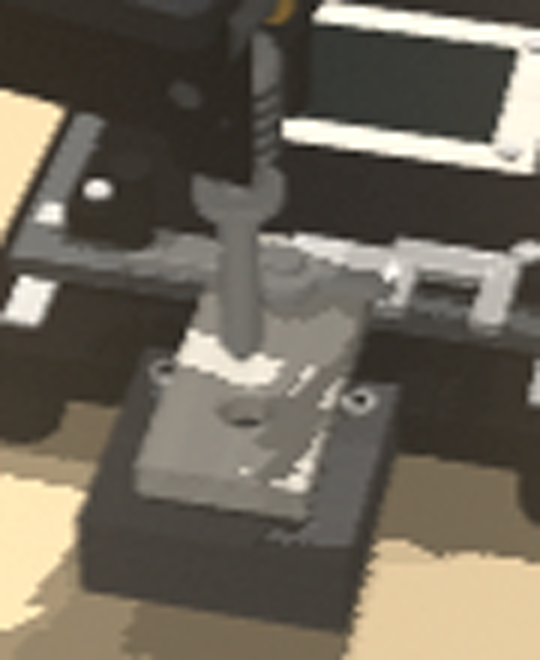

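```bash
python3 - <<'E'
from h import *
p,d=load("side",12);g=cv2.cvtColor(p,cv2.COLOR_RGB2GRAY)
for P in((.5247,.1206),(.5255,.1187)):
  for z in(.0986,.12,.075):print(P,z,proj("side",(*P,z)).round(2))
print(g[256:284:2,281:300])
print("tip plane",pl("side",290.1,277.6,.0986),pl("side",290.1,277.0,.0986))
print("hole",pl("side",290.1,288.4,.075))
u,v=blob(p,290.1,288.4,4,lambda x:np.clip(75-x,0,None));print(u,v,pl("side",u,v,.075),g[283:294,283:298])
E
```

```text
(0.5247, 0.1206) 0.0986 [290.23 278.56]
(0.5247, 0.1206) 0.12 [290.02 269.34]
(0.5247, 0.1206) 0.075 [290.46 288.38]
(0.5255, 0.1187) 0.0986 [290.33 277.75]
(0.5255, 0.1187) 0.12 [290.12 268.53]
(0.5255, 0.1187) 0.075 [290.56 287.56]
[[ 38  38  37  61  80  84  85  86  87  86  87  86  83  64  42  36  37  37
   37]
 [ 37  37  37  38  38  68  82  86  88  87  83  77  54  41  38  39  38  37
   58]
 [100 100 102 101 102  86  81  87  88  87  83  76 112 133 115 139 151 151
  179]
 [103 104 103 103 104  89  83  86  89  87  84  77  95 102 100 100 100 101
  101]
 [ 90  91 101 106 110  91  82  87  88  88  85  78  91  88  94 100 101  95
   91]
 [ 76  82  82  84  87  80  82  87  88  88  84  78  88 100 103 102 100 102
  103]
 [ 54  53  59  79  85  81  82  87  89  88  84  78  81  87  96  97  96  96
   90]
 [ 37  39  93 107 107  93  83  87  88  88  84  80  71  78  85  87  86  86
   80]
 [ 39  77 102 108 108  98  87  86  88  88  85  79  82 100  93  86  87  85
   86]
 [ 76 103 108 109 109  97  89  87  89  88  85  80  81 101 109 109 108 107
  108]
 [154 178 180 180 178 126  88  88  88  88  85  79  82 10
[... 442 characters left out ...]
     ] [[110 108 108 109 108 160 176 176 178 182 181 180 135 110 110]
 [109 109 108 109 108 110 111 117 143 132 114 110 109 110 110]
 [109 109 108 108 107 110 115 117 119 119 118 113 110 109  95]
 [109 109 109 102 104 101  94  95  96  96 102  95  89  88  87]
 [109 108 105  98  88  87  92  94  95  95  93  86  85  86  87]
 [109 109 101  86  80  87  91  94  94  96  93  83  82  86  86]
 [108 108 109  95  83  86  90  84  83  93  93  79  81  86  87]
 [109 109 108 109  94  79  59  51  49  49  79  89  87  87  87]
 [108 108 109 108 109 109 100  95  95 105 109  95  88  87  87]
 [109 109 109 108 109 110 112 110 109 109  95  88  88  87  86]
 [109 109 108 109 110 110 112 110 109  95  88  88  88  87  87]]
```

{"method": "jog_arm", "body": {
  "targets": [
    [0,0,0,0.6,-0.05,0.05,1.8],
    [0,0,0,0.6,0,0,1.8],
    [0,0,0,0,0,0,1.8],
    [0,0,0,0,0,0,1.8]
  ]
}}

```text
time: 19.42
position: [0.5249, 0.1184, 0.186]
tool_rot: [1.183, 1.226, -1.182]
ft_force: [0.1, 0.5, -1.7]
grip_width: 0.267
```

```bash
python3 - <<'E'
from h import *
plan((.5245,.1195,.180),2.1)
p,d=snap("side",13);crop(p,265,240,60,60,10,"s13",1.4)
P=get_state()["position"];print(proj("side",(P[0],P[1],P[2]-.0993)),proj("side",(P[0],P[1],.075)),proj("side",(P[0],P[1],.11)))
g=cv2.cvtColor(p,cv2.COLOR_RGB2GRAY);print(g[264:292,281:300])
E
```

```text
t 19.425 pos [0.5249 0.1184 0.186 ] psi 2.07 grip cm 2.33 F [ 0.1  0.5 -1.7]
 turn deg [-0.03 -0.04 -0.04]  shift now cm [ 0.6  -0.04 -0.11]  shift after turn [ 0.6  -0.04 -0.11]
[290.74761515 282.65999988] [290.85734992 287.54347065] [290.52744928 272.8620691 ]
[[ 90  91 100 105 109 101  85  83  87  88  86  80  77  82  94  99 100  95
   90]
 [ 91  89  87  89  90  83  80  83  88  88  86  81  78  95  95  91  89  86
   81]
 [ 75  83  83  84  86  88  82  83  87  88  86  81  79  98 103 103 100 102
  102]
 [ 52  54  59  75  83  81  79  84  88  89  86  82  78  96 102 102 102 102
  103]
 [ 53  52  57  79  84  81  79  84  87  88  86  82  75  85  95  97  96  96
   90]
 [ 51  51  83 103 108  82  76  83  88  88  86  81  75  87  91  91  89  89
   86]
 [ 35  36  93 108 108 108  89  83  87  88  86  81  76  79  84  86  86  84
   80]
 [ 36  44  92 107 107 109  89  84  87  89  87  81  76  82  85  87  87  86
   85]
 [ 36  75 102 108 108 108  89  83  86  88  87  82  75  97  93  87  88  86
   86]
 [ 56  96 108 109 109 108  88  83  87  89  87  81  76  98 107 110  94 101
  107]
 [118 166 178 179 135 109  
[... 731 characters left out ...]
 100  83  75  75  82 102 109 108 110 110  94
   86]
 [111 111 109 108 108 108 108 110 105  99 107 118 115 109 108 109  95  87
   86]
 [112 110 109 109 109 107 106 110 115 117 118 119 117  99  87  87  88  87
   86]
 [112 110 109 109 108 102 103 100  94  95  96  95  91  91  89  88  87  87
   86]
 [111 109 109 108 105  98  88  87  91  94  95  94  89  83  84  87  86  86
   86]
 [110 108 109 108 100  85  80  87  92  93  94  96  89  81  80  86  87  87
   87]
 [110 109 109 109 108  94  82  86  90  84  82  93  89  78  81  85  86  87
   87]
 [110 109 108 108 109 109  93  79  59  51  49  49  70  85  88  87  87  87
   87]
 [110 108 109 108 109 109 108 109  99  95  95  89  86  88  88  86  87  87
   86]]
```

View pics/s13.png

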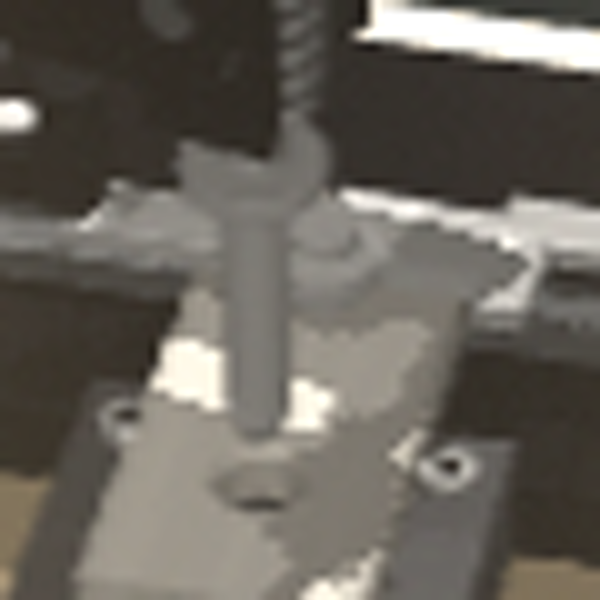

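{"method": "jog_arm", "body": {
  "targets": [
    [0,0,0,0.4,-0.04,-0.08,1.8],
    [0,0,0,0.4,0,0,1.8],
    [0,0,0,0.4,0,0,1.8],
    [0,0,0,0.4,0,0,1.8],
    [0,0,0,0,0,0,1.8]
  ]
}}

```text
time: 20.1
position: [0.5244, 0.119, 0.1697]
tool_rot: [1.183, 1.226, -1.182]
ft_force: [0.5, 0.1, -2.4]
grip_width: 0.267
```

```bash
python3 - <<'E'
from h import *
plan((.5245,.1195,.1163),2.1)
p,d=snap("side",14);crop(p,265,240,60,60,10,"s14",1.4)
E
```

```text
t 20.1 pos [0.5244 0.119  0.1697] psi 2.07 grip cm 2.32 F [ 0.5  0.1 -2.4]
 turn deg [-0.03 -0.03 -0.01]  shift now cm [ 5.34  0.02 -0.05]  shift after turn [ 5.34  0.02 -0.05]
```

View pics/s14.png

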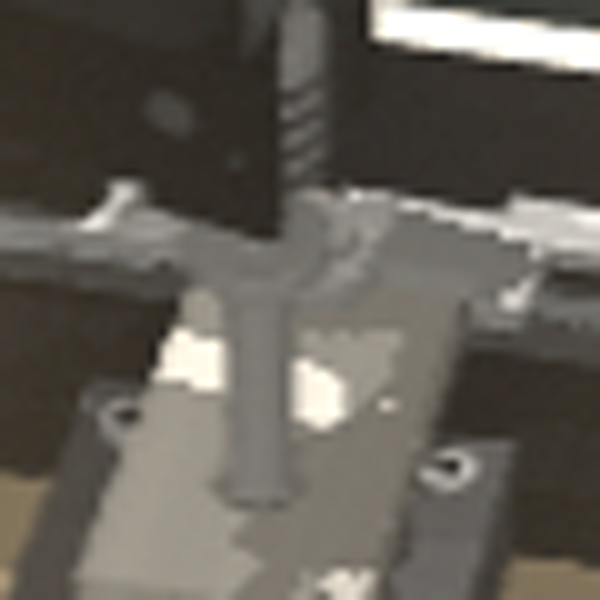

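{"method": "jog_arm", "body": {
  "targets": [
    [0,0,0,0.4,0,0,1.8],
    [0,0,0,0.4,0,0,1.8],
    [0,0,0,0.4,0,0,1.8],
    [0,0,0,0.4,0,0,1.8],
    [0,0,0,0,0,0,1.8]
  ]
}}

```text
time: 20.78
position: [0.5244, 0.1188, 0.1535]
tool_rot: [1.183, 1.226, -1.182]
ft_force: [2.2, -1.5, -3.5]
grip_width: 0.264
```

```bash
python3 - <<'E'
from h import *
plan((.5245,.1195,.1163),2.1);print(get_state()["torque"])
E
```

```text
t 20.775 pos [0.5244 0.1188 0.1535] psi 2.06 grip cm 2.3 F [ 2.2 -1.5 -3.5]
 turn deg [-0.04 -0.02 -0.01]  shift now cm [ 3.72  0.01 -0.06]  shift after turn [ 3.72  0.01 -0.07]
[-0.46131755 -0.28495788 -0.05634466]
```

Into the bracket, only small side force. Continue.

{"method": "jog_arm", "body": {
  "targets": [
    [0,0,0,0.5,0,0,1.8],
    [0,0,0,0.5,0,0,1.8],
    [0,0,0,0.5,0,0,1.8],
    [0,0,0,0.5,0,0,1.8],
    [0,0,0,0.5,0,0,1.8],
    [0,0,0,0.5,0,0,1.8],
    [0,0,0,0.4,0,0,1.8],
    [0,0,0,0,0,0,1.8]
  ]
}}

```text
time: 21.78
position: [0.5244, 0.1191, 0.1195]
tool_rot: [1.183, 1.226, -1.182]
ft_force: [1.5, -1.6, -3.7]
grip_width: 0.269
```

```bash
python3 - <<'E'
from h import *
plan((.5245,.1195,.1163),2.1);print(get_state()["torque"])
p,d=snap("side",15);crop(p,265,240,60,60,10,"s15",1.4)
E
```

```text
t 21.775 pos [0.5244 0.1191 0.1195] psi 2.07 grip cm 2.34 F [ 1.5 -1.6 -3.7]
 turn deg [-0.03 -0.04 -0.02]  shift now cm [ 0.32  0.01 -0.04]  shift after turn [ 0.32  0.01 -0.04]
[-0.49369432 -0.54553501  0.00397451]
```

View pics/s15.png

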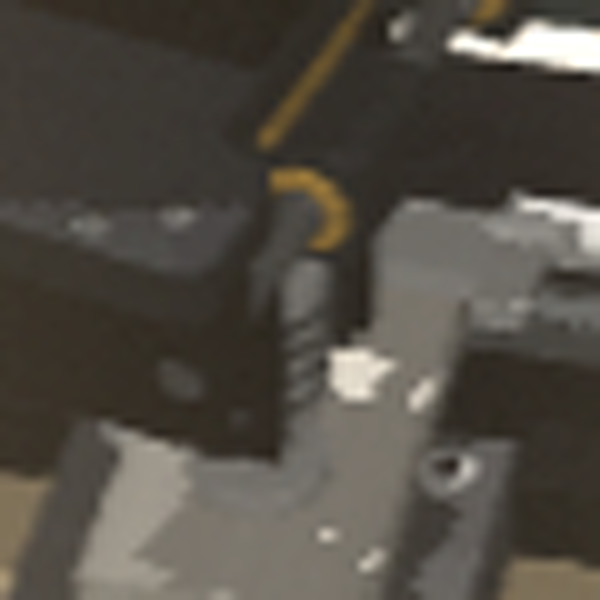

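{"method": "jog_arm", "body": {
  "targets": [
    [0,0,0,0.2,0,0,1.8],
    [0,0,0,0.15,0,0,1.8],
    [0,0,0,0.1,0,0,1.8],
    [0,0,0,0,0,0,1.8]
  ]
}}

```text
time: 22.32
position: [0.5248, 0.1192, 0.1161]
tool_rot: [1.184, 1.225, -1.181]
ft_force: [-0.3, -2.6, 3.8]
grip_width: 0.269
```

```bash
python3 - <<'E'
from h import *
plan((.5245,.1195,.1163),2.1);print(get_state()["torque"])
E
```

```text
t 22.325 pos [0.5248 0.1192 0.1161] psi 2.07 grip cm 2.34 F [-0.3 -2.6  3.8]
 turn deg [-0.03 -0.02 -0.08]  shift now cm [-0.02 -0.03 -0.03]  shift after turn [-0.02 -0.03 -0.03]
[-0.6661035  -0.01605235  0.0171049 ]
```

{"method": "jog_arm", "body": {
  "targets": [
    [0,0,0,0,0,0,2.8],
    [0,0,0,0,0,0,3.6],
    [0,0,0,0,0,0,4.0],
    [0,0,0,-2,0,0,4.0],
    [0,0,0,-4,0,0,4.0],
    [0,0,0,-4,0,0,4.0],
    [0,0,0,0,0,0,4.0]
  ]
}}

```text
time: 23.2
position: [0.5268, 0.1203, 0.2204]
tool_rot: [1.187, 1.221, -1.175]
ft_force: [-1.4, 0.5, -0.1]
grip_width: 0.46
```

```bash
python3 - <<'E'
from h import *
plan((.5245,.1195,.1163),2.1)
p,d=snap("side",16);crop(p,235,200,110,100,7,"s16",1.4)
E
```

```text
t 23.2 pos [0.5268 0.1203 0.2204] psi 2.09 grip cm 4.01 F [-1.4  0.5 -0.1]
 turn deg [-0.01 -0.07 -0.51]  shift now cm [10.41 -0.33  0.08]  shift after turn [10.41 -0.24  0.07]
```

View pics/s16.png

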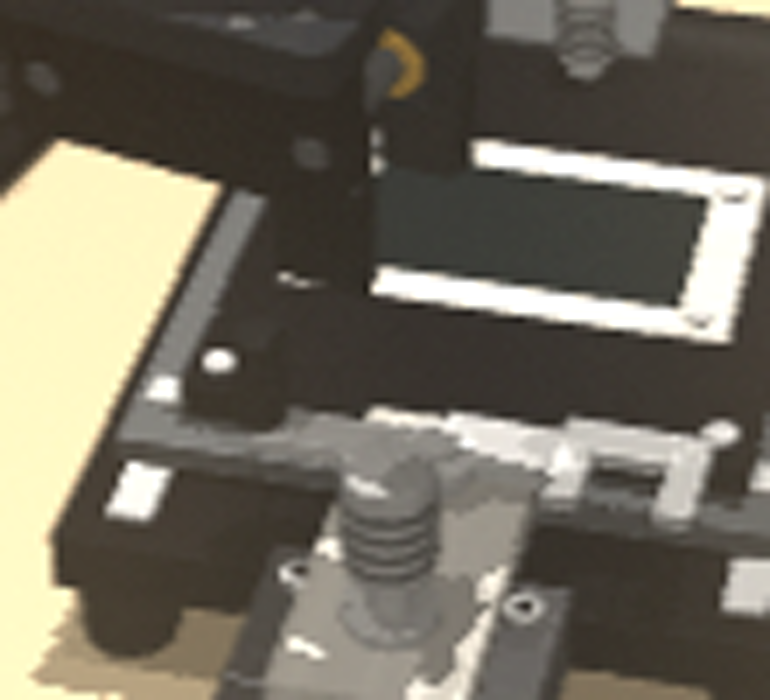

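```bash
python3 - <<'E'
from h import *
print(get_state()["joint_positions"].round(2))
p,d=snap("top",17);crop(p,225,190,120,90,6,"t17",2.2)
p,d=load("side",16);crop(p,245,230,60,50,12,"s17",2.5)
print(proj("side",(.584,.080,.118)),proj("side",(.584,.080,.088)))
E
```

```text
[ 0.43  0.16 -0.77  1.74  0.11  1.28 -1.9 ]
[271.55574128 247.03475736] [272.24304536 259.596048  ]
```

View pics/t17.png

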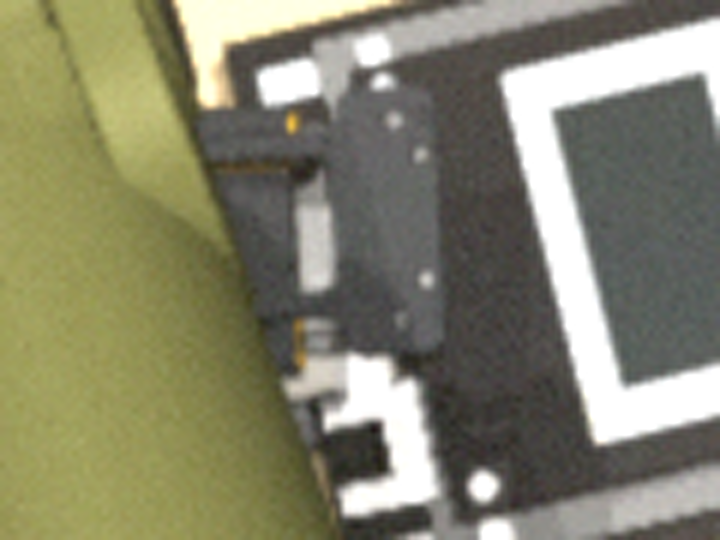

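View pics/s17.png

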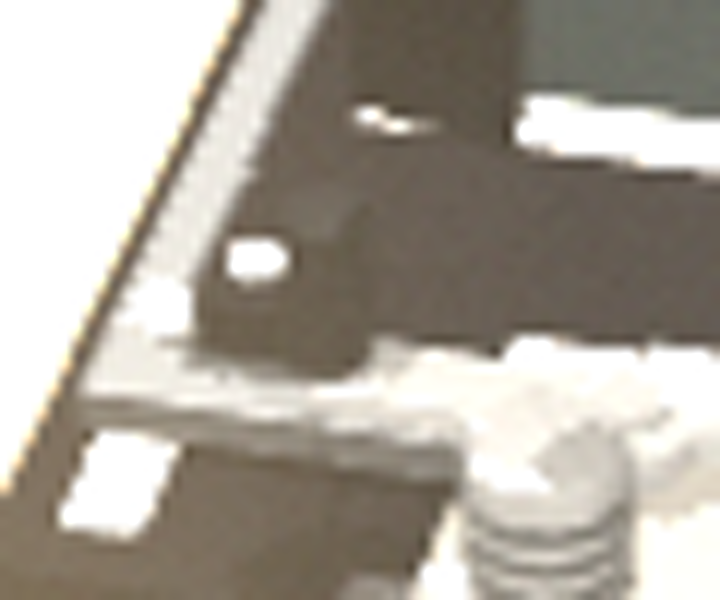

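{"method": "jog_arm", "body": {
  "targets": [
    [-5,0,-0.3,0,1.5,1.2,3.4],
    [-5,0,-0.2,0,2.0,1.8,3.4],
    [0,0,0,0,1.2,1.5,3.4],
    [0,0,0,1,0,0,3.4],
    [0,0,0,0,0,0,3.4]
  ],
  "squeeze": 5
}}

```text
time: 23.92
position: [0.5751, 0.0809, 0.2037]
tool_rot: [1.048, 1.311, -1.06]
ft_force: [0.6, 0.3, -0.8]
grip_width: 0.388
```

```bash
python3 - <<'E'
from h import *
plan((.584,.080,.111),12);print(get_state()["joint_positions"].round(2))
E
```

```text
t 23.925 pos [0.5751 0.0809 0.2037] psi 12.09 grip cm 3.38 F [ 0.6  0.3 -0.8]
 turn deg [ 0.09 -0.14  0.63]  shift now cm [9.26 0.95 0.29]  shift after turn [9.27 0.85 0.27]
[ 0.45  0.28 -0.75  1.65  0.19  1.3  -1.69]
```

{"method": "jog_arm", "body": {
  "targets": [
    [0,0,0.6,2,0.8,0.25,3.4],
    [0,0,0,2.5,0,0,3.4],
    [0,0,0,1.5,0,0,3.4],
    [0,0,0,0,0,0,3.4],
    [0,0,0,0,0,0,3.4]
  ]
}}

```text
time: 24.55
position: [0.5854, 0.0799, 0.1462]
tool_rot: [1.055, 1.3, -1.049]
ft_force: [-0.2, 0.1, 1.0]
grip_width: 0.388
```

```bash
python3 - <<'E'
from h import *
plan((.584,.080,.111),12);print(get_state()["joint_positions"].round(2))
p,d=snap("side",18);crop(p,235,200,90,80,8,"s18",1.6)
E
```

```text
t 24.55 pos [0.5854 0.0799 0.1462] psi 12.09 grip cm 3.37 F [-0.2  0.1  1. ]
 turn deg [ 0.09 -0.07 -0.23]  shift now cm [ 3.52 -0.15 -0.04]  shift after turn [ 3.52 -0.14 -0.04]
[ 0.43  0.34 -0.73  1.7   0.24  1.18 -1.72]
```

View pics/s18.png

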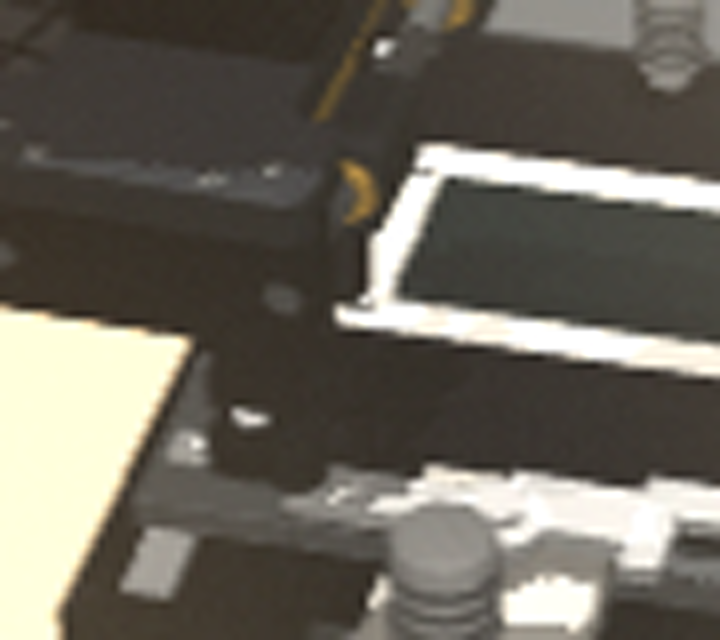

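{"method": "jog_arm", "body": {
  "targets": [
    [0,0,-0.2,1.2,-0.1,0,3.4],
    [0,0,0,1.2,0,0,3.4],
    [0,0,0,0.9,0,0,3.4],
    [0,0,0,0,0,0,3.0],
    [0,0,0,0,0,0,2.4]
  ]
}}

```text
time: 25.22
position: [0.5842, 0.0794, 0.1124]
tool_rot: [1.053, 1.303, -1.052]
ft_force: [0.3, 0.1, -0.2]
grip_width: 0.308
```

```bash
python3 - <<'E'
from h import *
plan((.584,.080,.111),12)
E
```

```text
t 25.225 pos [0.5842 0.0794 0.1124] psi 12.08 grip cm 2.68 F [ 0.3  0.1 -0.2]
 turn deg [ 0.08 -0.08  0.03]  shift now cm [ 0.14 -0.01 -0.07]  shift after turn [ 0.14 -0.01 -0.07]
```

{"method": "jog_arm", "body": {
  "targets": [
    [0,0,0,0,0,0,1.6],
    [0,0,0,0,0,0,0.8],
    [0,0,0,0,0,0,0.8],
    [0,0,0,0,0,0,0.8]
  ],
  "squeeze": 4
}}

```text
time: 25.72
position: [0.5843, 0.0793, 0.1126]
tool_rot: [1.053, 1.303, -1.052]
ft_force: [0.2, -0.1, 1.8]
grip_width: 0.158
```

```bash
python3 - <<'E'
from h import *
plan((.584,.080,.111),12)
E
```

```text
t 25.725 pos [0.5843 0.0793 0.1126] psi 12.07 grip cm 1.37 F [ 0.2 -0.1  1.8]
 turn deg [ 0.07 -0.07  0.01]  shift now cm [ 0.16 -0.02 -0.07]  shift after turn [ 0.16 -0.02 -0.07]
```

```bash
python3 - <<'E'
import numpy as np
pv=np.array([.5369,.0704]);r=.0482
th=10.6;psi=12.07;cur=np.array([.5843,.0793])
for i in range(9):
    psi_t=psi-(10 if i in(1,2,3,4,5) else 0)
    if psi_t!=psi:psi=psi_t;print("turn +10 ->",psi)
    th-=10
    t=pv+r*np.array([np.cos(np.radians(th)),np.sin(np.radians(th))]);d=t-cur;cur=t;a=np.radians(psi)
    print(th,t.round(4),"ty %.2f tz %.2f"%(100*(d@[np.cos(a),np.sin(a)]),100*(d@[np.sin(a),-np.cos(a)])))
E
```

```text
0.5999999999999996 [0.5851 0.0709] ty -0.10 tz 0.84
turn +10 -> 2.0700000000000003
-9.4 [0.5845 0.0625] ty -0.09 tz 0.83
turn +10 -> -7.93
-19.4 [0.5824 0.0544] ty -0.09 tz 0.83
turn +10 -> -17.93
-29.4 [0.5789 0.0467] ty -0.09 tz 0.83
turn +10 -> -27.93
-39.4 [0.5741 0.0398] ty -0.09 tz 0.83
turn +10 -> -37.93
-49.4 [0.5683 0.0338] ty -0.09 tz 0.83
-59.4 [0.5614 0.0289] ty -0.24 tz 0.81
-69.4 [0.5539 0.0253] ty -0.37 tz 0.75
-79.4 [0.5458 0.023 ] ty -0.50 tz 0.68
```

{"method": "jog_arm", "body": {
  "targets": [
    [0,0,0,0,0,0,2.0],
    [0,0,0,0,-0.05,0.42,2.0],
    [0,0,0,0,-0.05,0.42,2.0],
    [10,0,0,0,0,0,2.0],
    [0,0,0,0,-0.05,0.42,2.0],
    [0,0,0,0,-0.05,0.42,2.0],
    [10,0,0,0,0,0,2.0],
    [0,0,0,0,-0.05,0.42,2.0],
    [0,0,0,0,-0.05,0.42,2.0],
    [0,0,0,0,0,0,2.0]
  ]
}}

```text
time: 26.98
position: [0.5819, 0.0532, 0.1122]
tool_rot: [1.309, 1.142, -1.311]
ft_force: [0.3, -0.6, -0.2]
grip_width: 0.23
```

```bash
python3 - <<'E'
from h import *
plan((.5824,.0544,.1120),-8);print(get_state()["joint_positions"].round(2))
p,d=snap("side",19);crop(p,235,200,90,80,8,"s19",1.6)
E
```

```text
t 26.975 pos [0.5819 0.0532 0.1122] psi -7.88 grip cm 2.0 F [ 0.3 -0.6 -0.2]
 turn deg [ 0.12 -0.01  0.09]  shift now cm [ 0.02  0.04 -0.13]  shift after turn [ 0.02  0.04 -0.13]
[ 0.41  0.35 -0.65  1.75  0.23  1.12 -2.02]
```

View pics/s19.png

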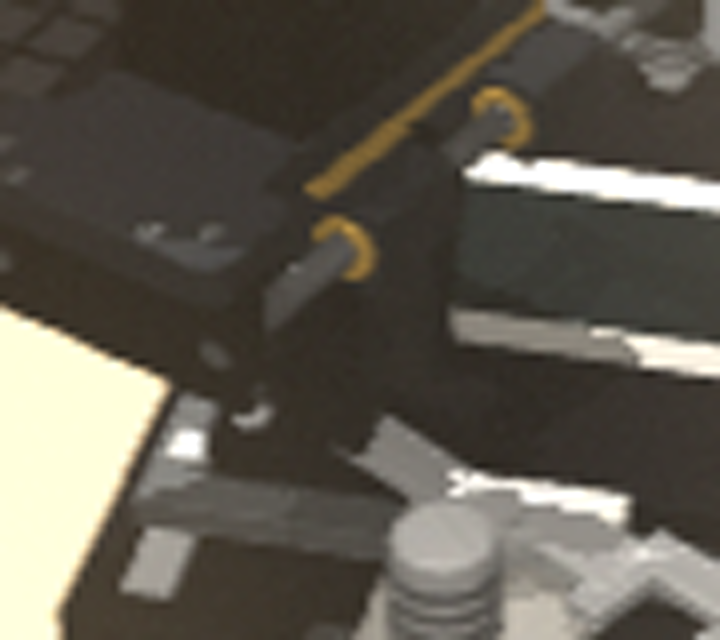

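Keeper is turning. Continue the arc.

{"method": "jog_arm", "body": {
  "targets": [
    [10,0,0,0,0,-0.05,2.0],
    [0,0,0,0,-0.05,0.4,2.0],
    [0,0,0,0,-0.05,0.4,2.0],
    [10,0,0,0,0,0,2.0],
    [0,0,0,0,-0.05,0.42,2.0],
    [0,0,0,0,-0.05,0.42,2.0],
    [0,0,0,0,-0.1,0.41,2.0],
    [0,0,0,0,-0.1,0.41,2.0],
    [0,0,0,0,0,0,2.0]
  ]
}}

```text
time: 28.15
position: [0.5677, 0.0335, 0.1121]
tool_rot: [1.558, 0.939, -1.56]
ft_force: [0.4, -0.3, 0.2]
grip_width: 0.232
```

```bash
python3 - <<'E'
from h import *
plan((.5683,.0338,.1120),-28);print(get_state()["joint_positions"].round(2))
p,d=snap("side",20);crop(p,235,200,110,90,7,"s20",1.6)
E
```

```text
t 28.15 pos [0.5677 0.0335 0.1121] psi -27.93 grip cm 2.02 F [ 0.4 -0.3  0.2]
 turn deg [0.07 0.02 0.12]  shift now cm [ 0.01  0.04 -0.06]  shift after turn [ 0.01  0.04 -0.06]
[ 0.4   0.31 -0.59  1.79  0.19  1.1  -2.31]
```

View pics/s20.png

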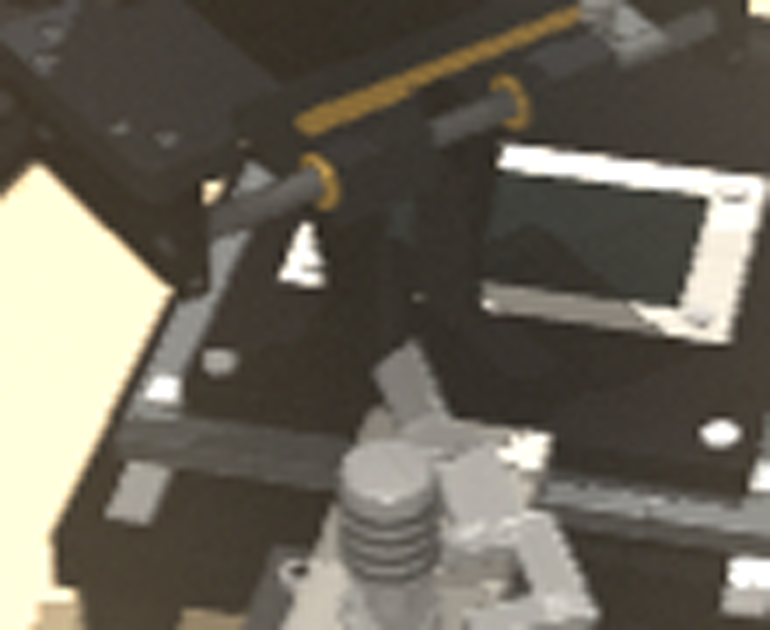

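{"method": "jog_arm", "body": {
  "targets": [
    [8,0,0,0,0,0,2.0],
    [0,0,0,0,-0.13,0.4,2.0],
    [0,0,0,0,-0.13,0.4,2.0],
    [0,0,0,0,-0.19,0.37,2.0],
    [0,0,0,0,-0.19,0.37,2.0],
    [0,0,0,0,0,0,2.0]
  ]
}}

```text
time: 28.95
position: [0.5534, 0.0251, 0.1122]
tool_rot: [1.653, 0.846, -1.656]
ft_force: [-0.3, 1.1, 0.5]
grip_width: 0.23
```

```bash
python3 - <<'E'
from h import *
plan((.5458,.0230,.1120),-36);print(get_state()["joint_positions"].round(2))
p,d=snap("side",21);crop(p,235,200,110,90,7,"s21",1.6)
E
```

```text
t 28.95 pos [0.5534 0.0251 0.1122] psi -35.93 grip cm 2.0 F [-0.3  1.1  0.5]
 turn deg [0.07 0.03 0.11]  shift now cm [ 0.02 -0.5   0.61]  shift after turn [ 0.02 -0.5   0.62]
[ 0.41  0.27 -0.57  1.83  0.16  1.09 -2.42]
```

View pics/s21.png

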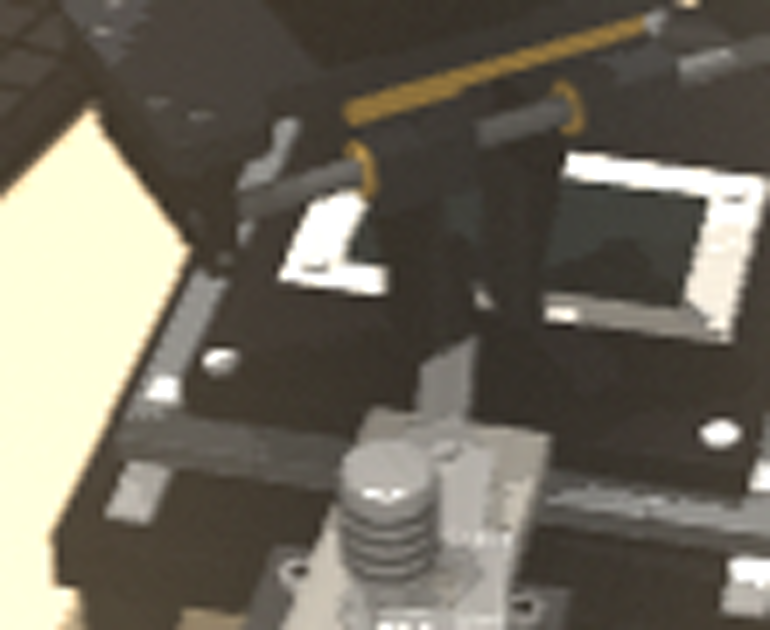

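{"method": "jog_arm", "body": {
  "targets": [
    [0,0,0,0,-0.23,0.33,2.0],
    [0,0,0,0,-0.25,0.31,2.0],
    [0,0,0,0,-0.1,0.12,2.0],
    [0,0,0,0,0,0,2.0]
  ]
}}

```text
time: 29.5
position: [0.5452, 0.023, 0.1124]
tool_rot: [1.655, 0.846, -1.654]
ft_force: [2.6, 0.7, -0.5]
grip_width: 0.229
```

```bash
python3 - <<'E'
from h import *
plan((.5458,.0230,.1120),-36)
p,d=snap("side",22);crop(p,255,220,70,80,9,"s22",1.6)
E
```

```text
t 29.5 pos [0.5452 0.023  0.1124] psi -35.92 grip cm 2.0 F [ 2.6  0.7 -0.5]
 turn deg [ 0.08 -0.07  0.05]  shift now cm [ 0.04  0.05 -0.04]  shift after turn [ 0.04  0.05 -0.04]
```

View pics/s22.png

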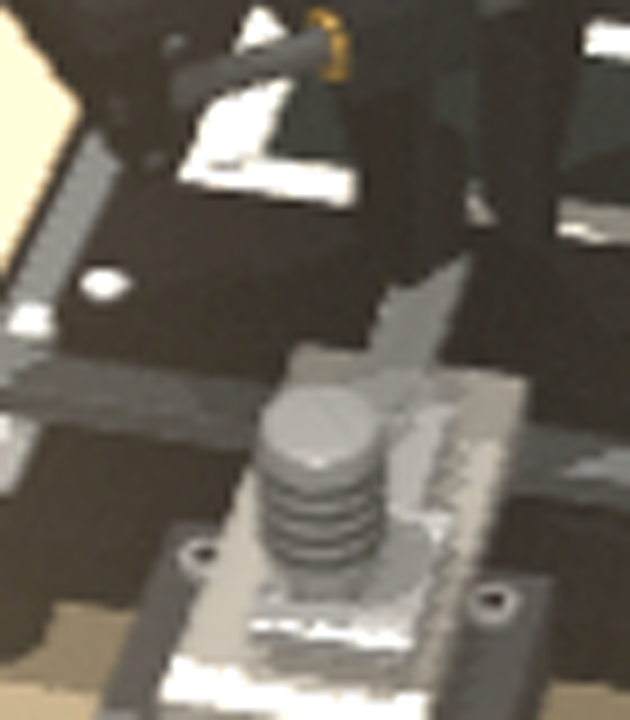

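{"method": "jog_arm", "body": {
  "targets": [
    [0,0,0,0,-0.1,0.12,2.0],
    [0,0,0,0,-0.1,0.12,2.0],
    [0,0,0,0,0,0,2.0]
  ]
}}

```text
time: 29.92
position: [0.5431, 0.0227, 0.1126]
tool_rot: [1.657, 0.846, -1.652]
ft_force: [6.5, 2.0, -3.3]
grip_width: 0.231
```

```bash
python3 - <<'E'
from h import *
plan((.5458,.0230,.1120),-36)
E
```

```text
t 29.925 pos [0.5431 0.0227 0.1126] psi -35.91 grip cm 2.01 F [ 6.5  2.  -3.3]
 turn deg [ 0.09 -0.18 -0.02]  shift now cm [ 0.07  0.2  -0.19]  shift after turn [ 0.06  0.2  -0.19]
```

```bash
python3 - <<'E'
from h import *
for T in((.5431,.0227),(.5452,.0230)):
  a=np.radians(-36);z=np.array([np.sin(a),-np.cos(a)])
  for th in(-70,-72,-74,-76,-78):
    P=np.array([.5369,.0704])+.048*np.array([np.cos(np.radians(th)),np.sin(np.radians(th))]);print(T,th,((P-np.array(T))@z*1000).round(2))
p,d=snap("side",23);crop(p,255,220,70,80,9,"s23",1.6)
E
```

```text
(0.5431, 0.0227) -70 -8.1
(0.5431, 0.0227) -72 -6.73
(0.5431, 0.0227) -74 -5.39
(0.5431, 0.0227) -76 -4.09
(0.5431, 0.0227) -78 -2.83
(0.5452, 0.023) -70 -6.63
(0.5452, 0.023) -72 -5.26
(0.5452, 0.023) -74 -3.92
(0.5452, 0.023) -76 -2.61
(0.5452, 0.023) -78 -1.35
```

View pics/s23.png

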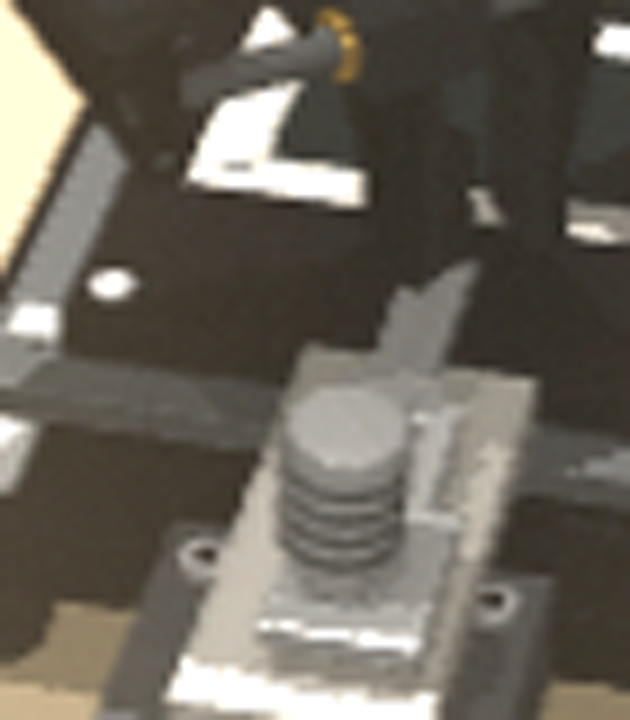

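{"method": "jog_arm", "body": {
  "targets": [
    [0,0,0,0,0.1,-0.12,2.0],
    [0,0,0,0,0.06,-0.08,2.6],
    [0,0,0,0,0,0,3.0],
    [0,0,0,-1.5,0,0,3.0],
    [0,0,0,-3,0,0,3.0],
    [0,0,0,-4,0,0,3.0],
    [0,0,0,-3,2,3,3.0],
    [0,0,0,0,2,5,3.0],
    [0,0,0,0,2,5,3.0],
    [0,0,0,0,0,0,3.0]
  ]
}}

```text
time: 31.22
position: [0.5152, -0.1239, 0.228]
tool_rot: [1.659, 0.837, -1.662]
ft_force: [0.1, 0.6, 0.3]
grip_width: 0.346
```

```bash
python3 - <<'E'
from h import *
plan((.5458,.0230,.1120),-36);print(get_state()["joint_positions"].round(2))
p,d=snap("side",24);crop(p,245,210,90,90,8,"s24",1.6)
p,d=snap("top",24);crop(p,225,180,100,80,8,"t24",1.6)
E
```

```text
t 31.225 pos [ 0.5152 -0.1239  0.228 ] psi -36.46 grip cm 3.01 F [0.1 0.6 0.3]
 turn deg [-0.46  0.11  0.01]  shift now cm [ 11.58  -6.26 -13.65]  shift after turn [ 11.6   -6.16 -13.68]
[ 0.63  0.1  -0.47  1.75  0.05  1.3  -2.06]
```

View pics/s24.png

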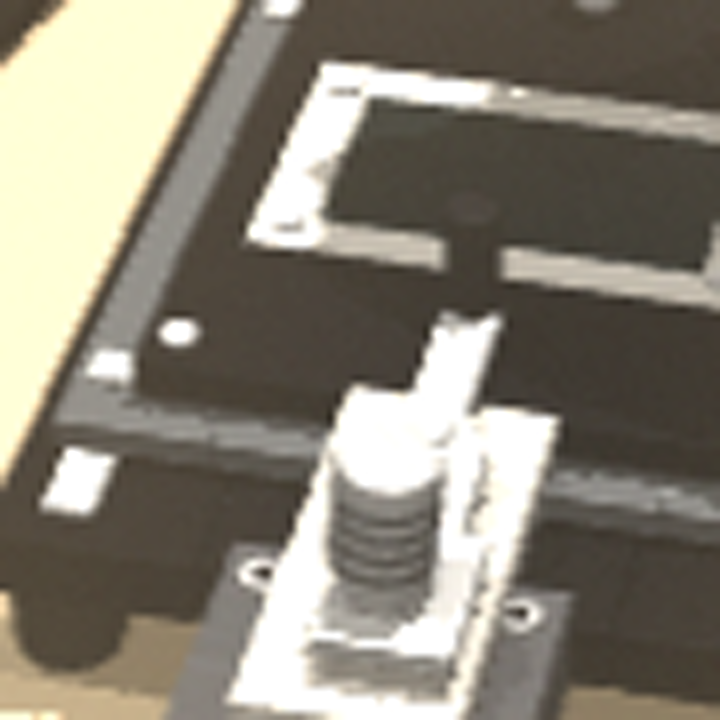

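View pics/t24.png

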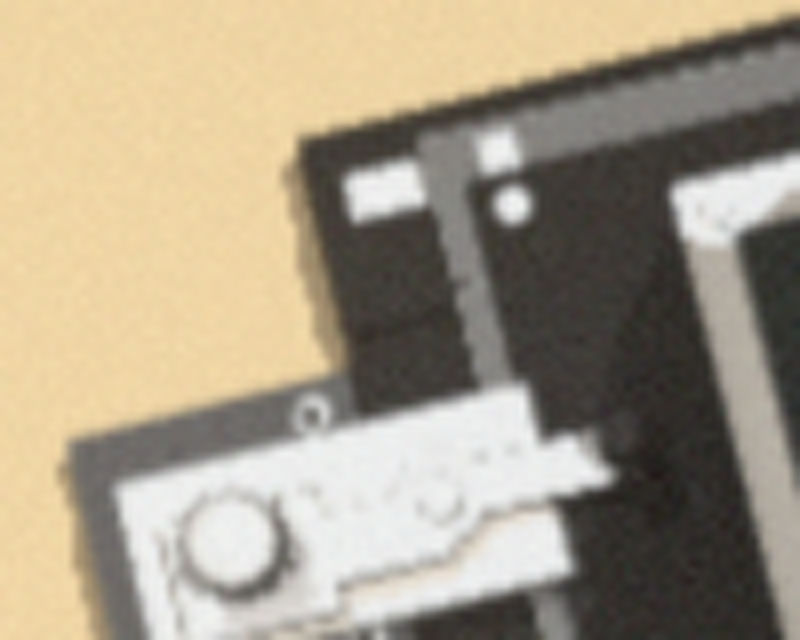

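```bash
python3 - <<'E'
from h import *
p,d=load("top",24)
print("post",pl("top",302.7,233.9,.118),"pivot",pl("top",225+440/8-.44,180+500/8-.44,.088))
u,v=blob(p,288.6,205,4,lambda x:np.clip(x-90,0,None));P=pl("top",u,v,.0755);print("screw",u,v,P,"lug est",P[:2]-[.5738,.0475]+[.48505,.1133])
p9,_=load("top",9);
u,v=blob(p9,288.6,204,4,lambda x:np.clip(x-90,0,None));P=pl("top",u,v,.0755);print("screw@9",u,v,P)
ps,_=load("side",24);
print("pin top",pl("top",225+235/8-.44,180+543/8-.44,.126),"side",pl("side",245+388/8-.44,210+450/8-.44,.126))
crop(ps,275,250,50,50,14,"s24b",1.0)
E
```

```text
post [0.54580869 0.02212505 0.118     ] pivot [0.53468979 0.06928241 0.088     ]
screw 288.4330065359477 204.8643790849673 [0.61305476 0.05199851 0.0755    ] lug est [0.52430476 0.11779851]
screw@9 288.0531914893617 203.82674772036475 [0.61522093 0.05276797 0.0755    ]
pin top [0.5188946  0.11641219 0.126     ] side [0.52103827 0.11624917 0.126     ]
```

View pics/s24b.png

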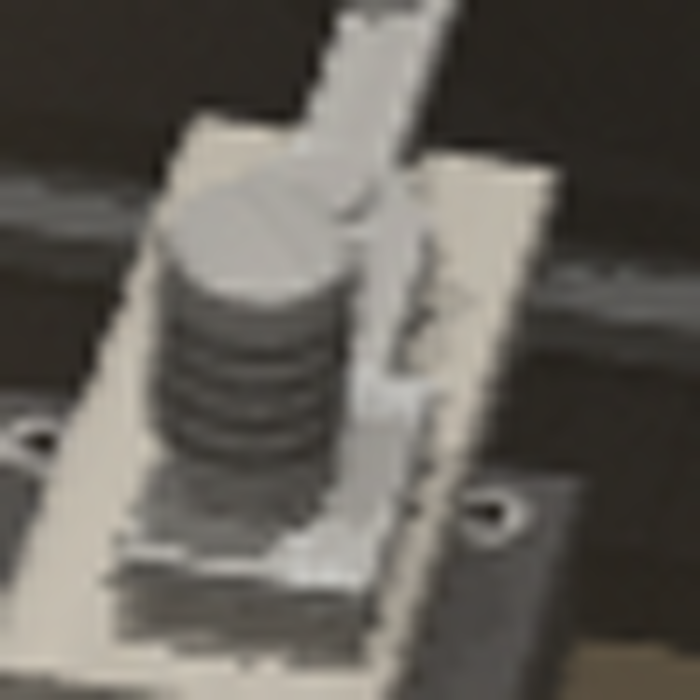

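```bash
python3 - <<'E'
from h import *
a=proj("side",(.521,.117,.126));b=proj("side",(.521,.117,.10));print("vertical slope",(a-b)/(a-b)[1])
print("obs slope",15/185)
print("s16 pin top",pl("side",290.3,268.2,.126))
# z cloud of lug region / pin top
for k in(16,24):
    p,d=load("side",k);C=cloud("side",d)
    X=C[255:300,275:305].reshape(-1,3);X=X[(X[:,2]>.123)&(X[:,2]<.131)];print(k,len(X),X.mean(0) if len(X) else 0)
    if len(X)>8:
        A=np.c_[X[:,:2],np.ones(len(X))];print(np.linalg.lstsq(A,X[:,2],rcond=None)[0][:2])
E
```

```text
vertical slope [0.01793514 1.        ]
obs slope 0.08108108108108109
s16 pin top [0.52239665 0.12371747 0.126     ]
16 110 [0.52435638 0.12210718 0.12604733]
[ 0.00357164 -0.04497955]
24 119 [0.51932246 0.12136724 0.12645224]
[ 0.06866272 -0.07831438]
```

```bash
python3 - <<'E'
from h import *
plan((.5840,-.1250,.15),-36)
p,_=load("side",24);crop(p,290,180,80,60,8,"s24g",1.4)
E
```

```text
t 31.325 pos [ 0.5167 -0.1182  0.228 ] psi -36.01 grip cm 2.99 F [ 0.9  1.  -0.7]
 turn deg [-0.01 -0.05  0.06]  shift now cm [ 7.79  5.85 -3.4 ]  shift after turn [ 7.8   5.85 -3.41]
```

View pics/s24g.png

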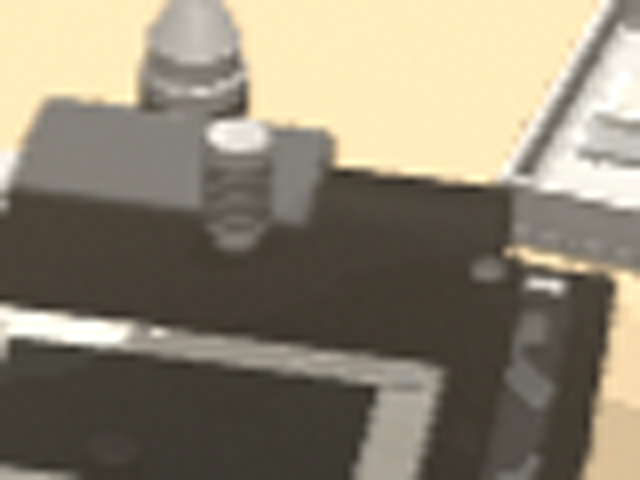

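{"method": "jog_arm", "body": {
  "targets": [
    [0,0,0,0.5,1.4,-0.8,4],
    [0,0,0,1.5,2,-1.2,4],
    [0,0,0,2,1.7,-1,4],
    [0,0,0,2,0.75,-0.4,4],
    [0,0,0,1.2,0,0,4],
    [0,0,0,0,0,0,4],
    [0,0,0,0,0,0,4]
  ],
  "squeeze": 20
}}

```text
time: 32.2
position: [0.584, -0.1247, 0.1559]
tool_rot: [1.655, 0.845, -1.654]
ft_force: [0.0, -0.4, 0.7]
grip_width: 0.463
```

```bash
python3 - <<'E'
from h import *
plan((.5840,-.1250,.1015),-36)
E
```

```text
t 32.2 pos [ 0.584  -0.1247  0.1559] psi -35.93 grip cm 4.03 F [ 0.  -0.4  0.7]
 turn deg [ 0.07 -0.03  0.03]  shift now cm [5.44 0.02 0.02]  shift after turn [5.44 0.02 0.02]
```

{"method": "jog_arm", "body": {
  "targets": [
    [0,0,0,1.5,0,0,4],
    [0,0,0,2,0,0,4],
    [0,0,0,1.4,0,0,4],
    [0,0,0,0.4,0,0,4],
    [0,0,0,0,0,0,3],
    [0,0,0,0,0,0,2],
    [0,0,0,0,0,0,1.2],
    [0,0,0,0,0,0,1.2],
    [0,0,0,0,0,0,1.2]
  ]
}}

```text
time: 33.33
position: [0.5843, -0.1248, 0.1026]
tool_rot: [1.655, 0.845, -1.654]
ft_force: [0.4, -0.4, 2.7]
grip_width: 0.199
```

```bash
cat > chk.py <<'E'
from h import *
import sys
k=sys.argv[1]
plan((.5840,-.1250,.1015),-36)
p,_=snap("top",k)
u,v=blob(p,288.4,204.8,4,lambda x:np.clip(x-90,0,None));P=pl("top",u,v,.0755);print("screw",u,v,P.round(4),"lug-brk",(P[:2]-[.5738,.0475]+[.48505,.1133]-[.5257,.1189]).round(4))
p,d=snap("side",k);C=cloud("side",d)
X=C[255:300,275:305].reshape(-1,3);X=X[(X[:,2]>.123)&(X[:,2]<.131)];print(len(X),"pin top",X.mean(0).round(4))
A=np.c_[X[:,:2],np.ones(len(X))];print("slope",np.linalg.lstsq(A,X[:,2],rcond=None)[0][:2])
crop(p,275,250,50,50,14,"sc"+k,1.2)
E
python3 chk.py 25
```

```text
t 33.325 pos [ 0.5843 -0.1248  0.1026] psi -35.93 grip cm 1.73 F [ 0.4 -0.4  2.7]
 turn deg [ 0.07 -0.04  0.03]  shift now cm [ 0.11 -0.01  0.04]  shift after turn [ 0.11 -0.01  0.04]
screw 288.42630744849447 204.86687797147385 [0.613  0.052  0.0755] lug-brk [-0.0014 -0.0011]
116 pin top [0.5194 0.1214 0.1267]
slope [ 0.06513631 -0.05415333]
```

{"method": "jog_arm", "body": {
  "targets": [
    [0,0,0,0,0.05,-0.1,1.2],
    [0,0,0,0,0.05,-0.1,1.2],
    [0,0,0,0,0,0,1.2],
    [0,0,0,0,0,0,1.2]
  ]
}}

```text
time: 33.92
position: [0.5857, -0.1244, 0.1026]
tool_rot: [1.653, 0.845, -1.656]
ft_force: [-1.5, -1.6, 6.2]
grip_width: 0.198
```

```bash
python3 chk.py 26
```

```text
t 33.925 pos [ 0.5857 -0.1244  0.1026] psi -35.96 grip cm 1.73 F [-1.5 -1.6  6.2]
 turn deg [0.04 0.06 0.07]  shift now cm [ 0.11 -0.1   0.14]  shift after turn [ 0.11 -0.1   0.14]
screw 288.3533697632058 204.5136612021858 [0.6138 0.0522 0.0755] lug-brk [-0.0007 -0.0009]
113 pin top [0.5249 0.1219 0.1261]
slope [ 0.02239608 -0.04969675]
```

View pics/sc26.png

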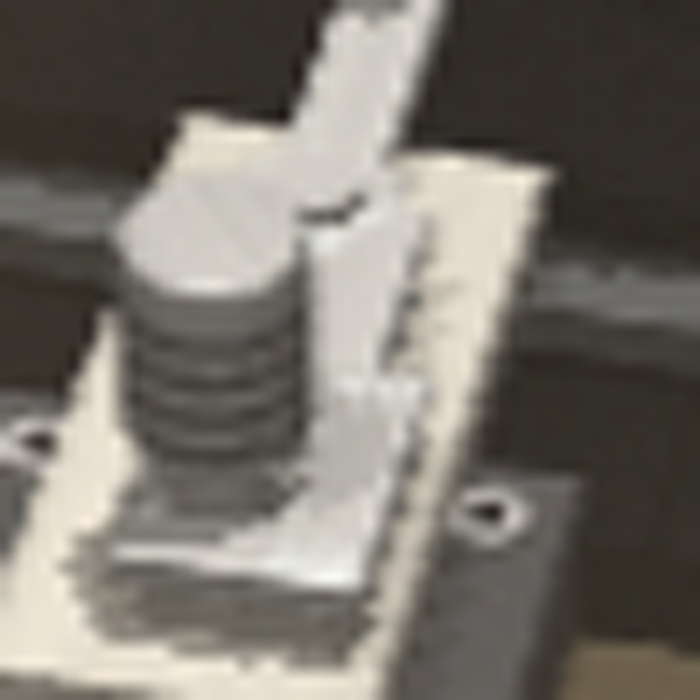

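{"method": "jog_arm", "body": {
  "targets": [
    [0,0,0,0,0,0,2.2],
    [0,0,0,0,0,0,3.2],
    [0,0,0,0,0,0,3.8],
    [0,0,0,-1.5,0,0,4],
    [0,0,0,-3.5,0,0,4],
    [0,0,0,-4,0,0,4],
    [0,0,0,-3,0,0,4],
    [0,0,0,-1,0,0,4],
    [0,0,0,0,0,0,4]
  ]
}}

```text
time: 35.15
position: [0.5862, -0.1238, 0.2325]
tool_rot: [1.655, 0.845, -1.654]
ft_force: [0.6, 0.7, -0.4]
grip_width: 0.46
```

```bash
python3 chk.py 27; python3 - <<'E'
from h import *
p,_=load("top",27);crop(p,225,180,100,80,8,"t27",1.5)
cv2.imwrite("pics/top27.png",p[...,::-1]);p,_=load("side",27);cv2.imwrite("pics/side27.png",p[...,::-1])
E
```

```text
t 35.15 pos [ 0.5862 -0.1238  0.2325] psi -35.93 grip cm 4.0 F [ 0.6  0.7 -0.4]
 turn deg [ 0.07 -0.03  0.04]  shift now cm [13.1  -0.1   0.23]  shift after turn [13.1  -0.11  0.23]
screw 288.3546218487395 204.52100840336135 [0.6138 0.0522 0.0755] lug-brk [-0.0007 -0.0009]
109 pin top [0.5251 0.1217 0.1262]
slope [ 0.01420295 -0.03593126]
```

View pics/t27.png

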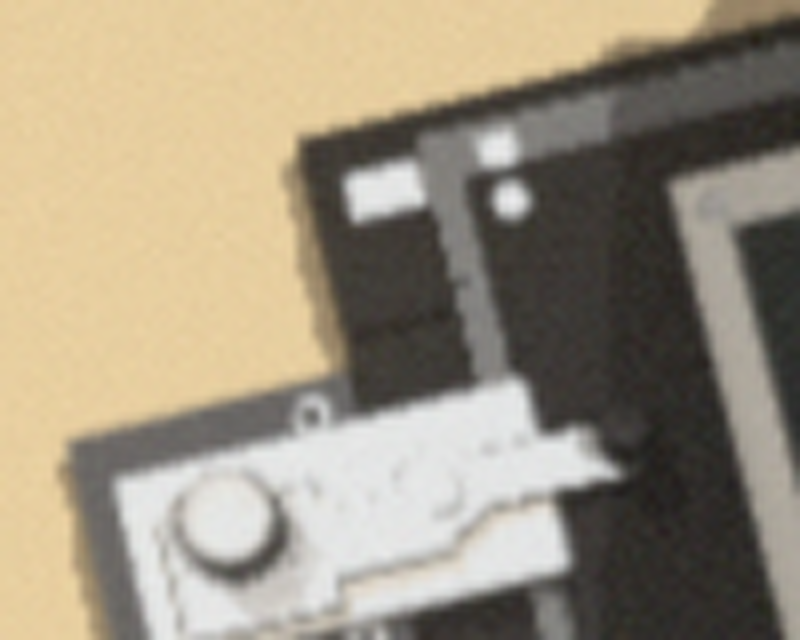

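View pics/side27.png

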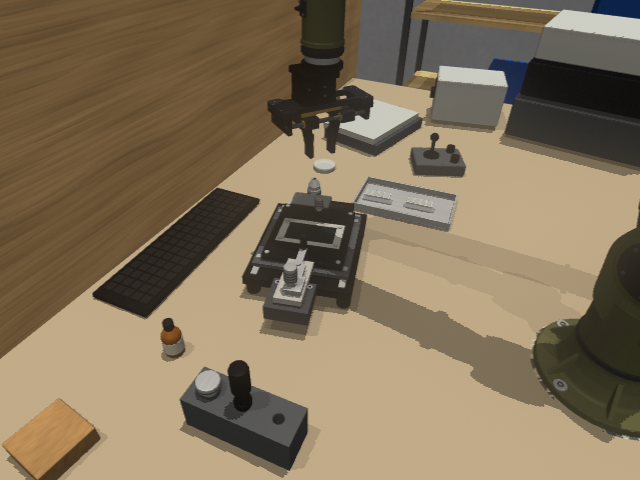

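View pics/sc27.png

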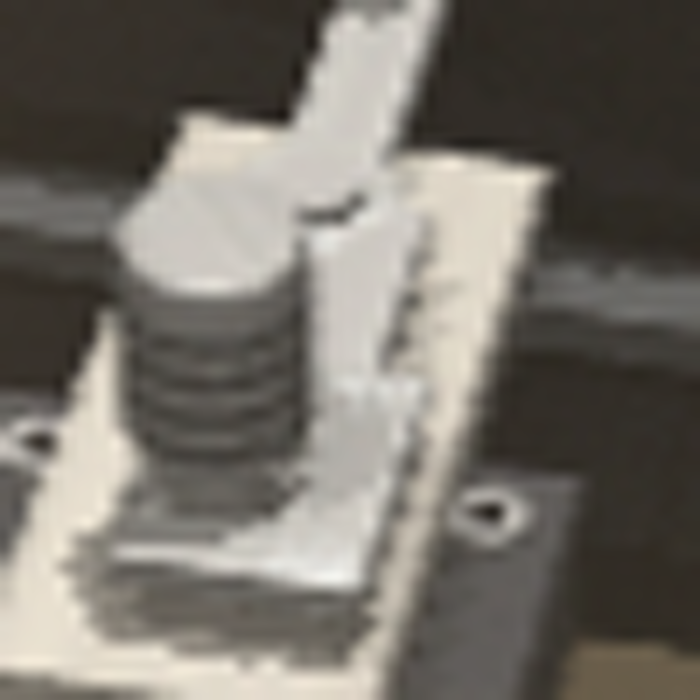

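```bash
python3 - <<'E'
from h import *
print("post",pl("top",225+628/8-.44,180+428/8-.44,.118),"pivot",pl("top",225+435/8-.44,180+492/8-.44,.088),"pin",pl("top",225+228/8-.44,180+523/8-.44,.126))
s=get_state();print(abs(s["qd"]).max())
print(close_job())
E
```

```text
post [0.54746419 0.0214124  0.118     ] pivot [0.53672412 0.0705323  0.088     ] pin [0.5237995  0.11813686 0.126     ]
0.01026783221894632
the job is handed in; nothing more can be done
None
```

I carried out all the steps and handed the job in at about 35 s of the 72 s allowed. No verdict is reported, so the results below are my own camera checks.

- **Slide:** it was lifted level, set down at about 3 N of contact and let go. It lies flat in the tray beside the old slide, which still looks where it was.
- **Stage and pin:** I moved the stage by its grip, then took the long pin from the block and pushed it in until the force reversed at the expected home height. The collar rests on the lug.
- **Keeper:** I swung it round by its post to the stop. My last measurement has the post at about -77.7° from the pivot against -76.3° for fully shut, so within about 1.5°. The limit is 6.9°.
- **A slip, mended:** shutting the keeper dragged the plate about 2 mm, leaving the lug hole about 1.8 mm off the bracket's. It also leaned the pin about 0.07–0.08 rad, still inside the 0.12 limit. I gripped the stage again and moved it back.
- **After the mend:** the lug hole is about 1.1 mm from the bracket hole, and the pin's top is back where it was just after seating, so it is upright within the measurement. The two cameras disagree by 1 to 4 mm on the pin top, most of it in y.
- **Other things:** the last picture shows the short pin, driver, bottle and objective apparently undisturbed, judged by eye. The gripper was well clear of everything, at 0.23 m.

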